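Lock the sight-window ring of a rearing cage with a two-pin spanner

TASK

The retaining ring of the window in the yellow rearing cage's lid has been left loose: take the two-pin spanner from its blue rest, set both pins well down into the ring's two holes, and turn the ring clockwise (seen from above) until it is fully home against its stop, its red mark in line with the white mark on the black bezel. Turn the ring only with the spanner; keep the gripper itself off the ring and cage. Then set the spanner back upright on its rest, pins down in the slot and without dropping it, let go and leave the petri dish, vial and forceps where they stand.

Things in the scene. Friction and masses are not known exactly. Their poses are not given: they have to be found in the camera images.
- spanner: Two-pin spanner, upright, about 0.25 kg. Origin midway between the pin tips; z up, x through both pins. Steel pins 7 mm in diameter (tips tapered over 3 mm), 14 mm long, at x = +28 and -28 mm. Above, a dark plate 76 (x) x 46 (y) mm from z = 14 to 22 mm, then a square orange handle 24 x 24 mm, faces square to x and y, z = 22 to 72 mm. Same after a half turn about z.
- rest: Fixed blue spanner rest. Origin: centre of its underside, on the bench; x along the slot. Base 130 (x) x 64 (y) mm with two rails along x, tops at 30 mm, and between them a slot 22 mm wide, open at its ends, floor at 6 mm. The spanner's plate lies on both rails, pins hanging in the slot; the spanner's origin is then 16 mm above the rest's origin.
- cage: Fixed yellow rearing cage 206 (x) x 286 (y) x 120 mm high. Origin: centre of its underside, on the bench. Its window is centred at x = 0, y = -45 mm: a black bezel, inner radius 37.5 mm, outer radius 46.5 mm, standing 14 mm above the lid, with a white radial mark on its top in the cage's +x direction. The ring lies recessed in the bezel.
- ring_centre (a point): Centre of the light-metal ring at its top face, 130 mm above the bench, 4 mm below the bezel's top; z up, x through both holes (axes turn with the ring). Ring 73 mm outside, 40 mm inside diameter, 8 mm thick; two round through holes 10 mm in diameter at x = +28 and -28 mm. Pins go 8 mm down before they meet the seat; the spanner's plate then clears the bezel by 2 mm.
- ring (a joint): Turn of the ring in rad: 0 fully loose, grows clockwise seen from above, hard stop at 1.2 (home; the red radial mark on the ring is then in line with the bezel's white mark). Starts between 0 and 0.35, and stays where it is left (friction about 0.15 N m).
- petri: Bystander: petri dish, 60 mm diameter, 15 mm high, standing on the cage's lid 125 to 155 mm from the window's centre. Origin: centre of its underside.
- vial: Bystander: glass vial with cork, 28 mm diameter, 74 mm high, upright on the bench. Origin: centre of its underside.
- forceps: Bystander: steel forceps about 120 mm long, 8 mm high, lying on the bench near the rest. Origin: below its middle, on the bench; x along it.

How it is judged:
By the outcome, as a careful person would: the job done as asked, in the order asked, and still so for the second after the job is handed in, with the robot touching nothing.
It also fails if it takes over 61 s, if anything falls off the work surface, if the arm or the gripper's body presses on something with over 40 N, if the wrist force passes 120 N, or if a joint passes its speed limit or range.

ROBOT

A 7-joint arm with a two-finger parallel gripper is mounted at the origin on the work surface. World frame = base frame: x ahead of the robot, y to its left, z up, the work surface at z = 0. Lengths are in m, angles in rad, forces in N, time in s.
With the tool pointing down it reaches from about 0.4 to 0.85 m from the base axis. Payload 10.4 kg.
Tool frame: the origin (TCP) lies at the very end of the fingers, on their centre line; the grasp point (between the pads) lies 19 mm behind it (manip.grip_depth is the distance from the TCP to the grasp point, in m); z points along the fingers, x is the direction in which the jaws open and shut, and the axes are right-handed (so a half turn about z gives the same grasp; the last joint's range is limited). The gripper opens to 85 mm and grips with 20 to 120 N. Pads are 22 mm wide; open, the fingers measure 114 mm over their backs; the gripper's body (76 mm by 85 mm) begins 54 mm behind the grasp point. The pads swing forward as they close: fully open they stand 13 mm farther back than shut.
Start: joints at [1.249, 0.332, -0.065, 1.46, 0.022, 1.35, -0.088], TCP at [0.184, -0.597, 0.231] pointing down, gripper open.
Joint ranges: [-2.6, 2.6], [-0.5, 2.12], [-1.47, 1.34], [0.16, 2.42], [-1.27, 4.41], [0.06, 2.06], [-2.6, 2.6]. Speed limits (rad/s): [2.22, 2.22, 2.79, 2.79, 3.14, 3.14, 3.14].

INTERFACE

Orientations are given as a unit quaternion [x, y, z, w].
In Python, from workcell import manip, cams gives the robot as it stands. The module is installed in compiled form; this text tells all that it offers.
- The arm moves only by the tool move_arm, never from a script. Its arguments are lists of equal length, an entry for each row: "claw": the opening, from 0 (shut) to 1 (fully open); "dp": the shift along the tool's x, y, z as a fraction of full scale, a list of three; "turn": the turn, a rotation vector about the tool's x, y, z as a fraction of full scale, a list of three. A call has 1 to 8 rows; each row shifts and turns the commanded pose from where the row before left it, along the tool's axes as they then stand; what a row does not reach is not made up. Full scale, the value 1, is 200 mm for a shift and 45 degrees for a turn. A row lasts 1/12 s, in which the tool goes at most 41.7 mm and 7.16 degrees, less where a joint would pass 70% of its speed; a pose out of reach is approached as far as the arm can. A call with a number of a shift or a turn outside -1 to 1 is refused whole. A call with a gripper value outside its range is refused whole. The fingers move at their own pace and stop on an object; "grip_force" is the grip in N (left out, the last holds). Time passes only in rows, so rows that do not move let the fingers close. It gives the time, the measured TCP pose, the force and the opening at its end, in the units of the state.
- manip.get_obs(): the state, without advancing time (a new reading comes with each control period).
- cams.camera(name): name is "scene" or "top"; returns the picture (480x640x3 uint8, red, green, blue); there is no depth.
- cams.camera_info(name): a dict with "fx", "fy", "cx", "cy" (pixels), "pose" (4x4, takes a point from camera to world coordinates). Camera axes: x right, y down, z forward; pixel columns grow to the right and rows downward; lengths in m; the calibration is good to about 2 mm. A picture is of the moment at which its call begins. camera_info takes no time and is no camera call.
- manip.hand_in(): hands the job in, once; it reports no verdict.
The state is a dict: "clock": time; "joint_pos": joint angles; "joint_velocities": joint speeds; "tau": joint torques, N m; "position": TCP position; "ee_rot": TCP orientation; "ft_force": force on the tool from outside, world axes, zero at the start; "torque": the same for the moment, N m; "grip_width": opening from 0.0 (shut) to 1.0 (fully open).
Only numpy, scipy, OpenCV 4.12 (cv2) and the standard library are available. Lean on these libraries where they do the work, as an engineer would, in place of code of your own. Each camera call takes 0.05 s, during which the arm holds its last target.

## Working session

There is one attempt and no reset: what is moved stays moved. The work goes in short steps, Python scripts to look and compute and a tool call to move; the robot and the scene stay as the last step left them, time stands still between calls to the robot, and variables do not carry over. Pictures are saved under pics/ and viewed, and the job is handed in when it is done.

Besides the shell and the picture viewer there is one more tool, called after "Call:" by a JSON object that holds its "fn" and its "kwargs", one argument or row to a line. move_arm: Moves the arm, as the interface text tells. Shift numbers are shares of 200 mm and turn numbers shares of 45 degrees, none past 1 either way. Its arguments: {"type":"object","properties":{"claw":{"type":"array","items":{"type":"number"}},"dp":{"type":"array","items":{"type":"array","items":{"type":"number"}}},"turn":{"type":"array","items":{"type":"array","items":{"type":"number"}}},"grip_force":{"type":"number"}},"required":["claw","dp","turn"]}

```bash
mkdir -p pics; python3 - <<'E'
from workcell import manip, cams
import cv2, numpy as np
np.set_printoptions(precision=4,suppress=True)
for n in ["scene","top"]:
    im=cams.camera(n); cv2.imwrite(f"pics/{n}0.png",im[:,:,::-1])
    i=cams.camera_info(n); print(n,i["fx"],i["fy"],i["cx"],i["cy"]);print(np.array(i["pose"]))
print(manip.get_obs()); print(manip.grip_depth)
E
```

```text
scene 551.4034111501284 551.4034111501284 311.04119934913996 238.55114642636843
[[-0.458   0.6521 -0.6041  1.1847]
 [ 0.8889  0.342  -0.3047  0.3079]
 [ 0.0079 -0.6766 -0.7363  0.824 ]
 [ 0.      0.      0.      1.    ]]
top 464.48280319025423 464.48280319025423 320.1745914446415 241.7632480684679
[[-0.0067 -0.9955  0.0948  0.5227]
 [-0.9999  0.0076  0.0083  0.0024]
 [-0.009  -0.0947 -0.9955  0.8637]
 [ 0.      0.      0.      1.    ]]
{'clock': 0.1, 'joint_pos': array([ 1.2494,  0.3328, -0.0647,  1.4608,  0.0216,  1.3499, -0.0885]), 'joint_velocities': array([ 0.0004, -0.0005,  0.0003, -0.0021,  0.0011,  0.0002,  0.0014]), 'tau': array([  0.0014, -62.6748,   0.0493, -39.2432,   0.0164,   0.007 ,
        -0.    ]), 'position': array([ 0.1839, -0.597 ,  0.2306]), 'ee_rot': array([ 0.8045, -0.594 , -0.0005, -0.0003]), 'ft_force': array([-0.8241, -0.0118, -0.4751]), 'torque': array([-0.0239, -0.0076, -0.0067]), 'grip_width': 0.9987367250208199}
0.0187
```

View pics/scene0.png

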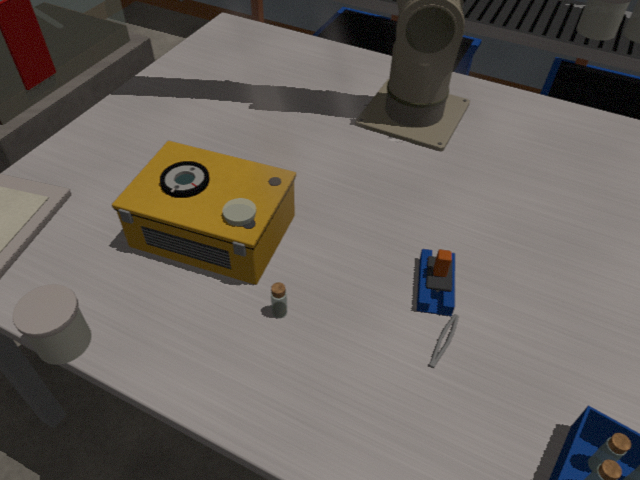

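View pics/top0.png

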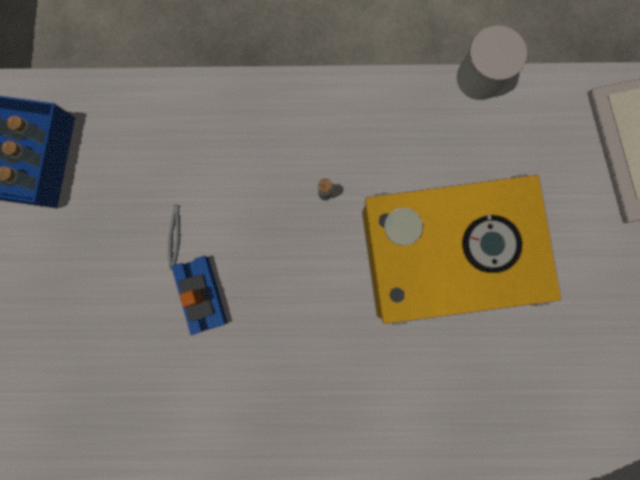

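The top view shows the rest with the spanner near (200,297), the forceps at (175,235), the vial at (325,187), the cage with its window near (492,243), and the petri dish at (404,227). I'll enlarge these areas next.

```bash
python3 - <<'E'
import cv2
t=cv2.imread("pics/top0.png"); s=cv2.imread("pics/scene0.png")
def crop(im,x,y,w,h,k,n): cv2.imwrite("pics/"+n,cv2.resize(im[y:y+h,x:x+w],None,fx=k,fy=k,interpolation=cv2.INTER_CUBIC))
crop(t,455,205,75,75,8,"c_ring.png")
crop(t,155,240,90,100,6,"c_rest.png")
crop(s,400,235,75,90,6,"c_srest.png")
crop(s,150,150,70,55,10,"c_sring.png")
E
```

```text
(no output)
```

View pics/c_ring.png

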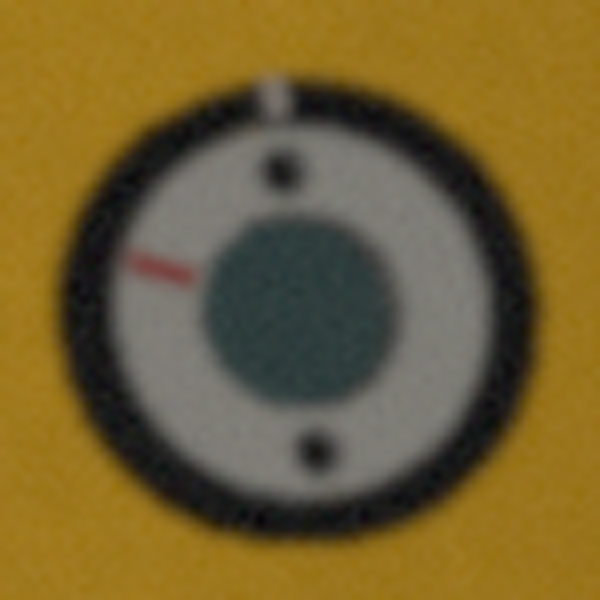

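View pics/c_rest.png

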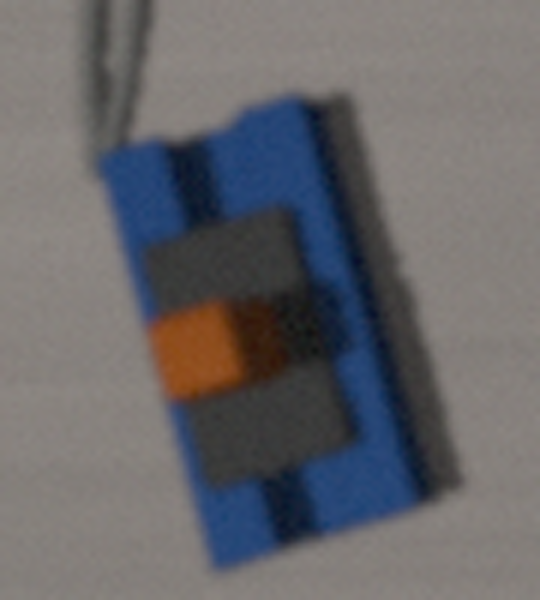

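View pics/c_srest.png

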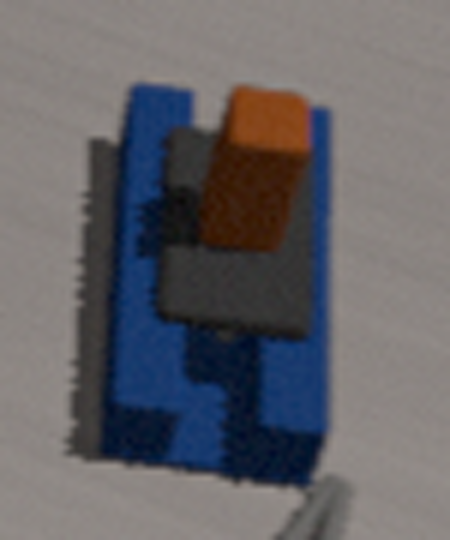

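View pics/c_sring.png

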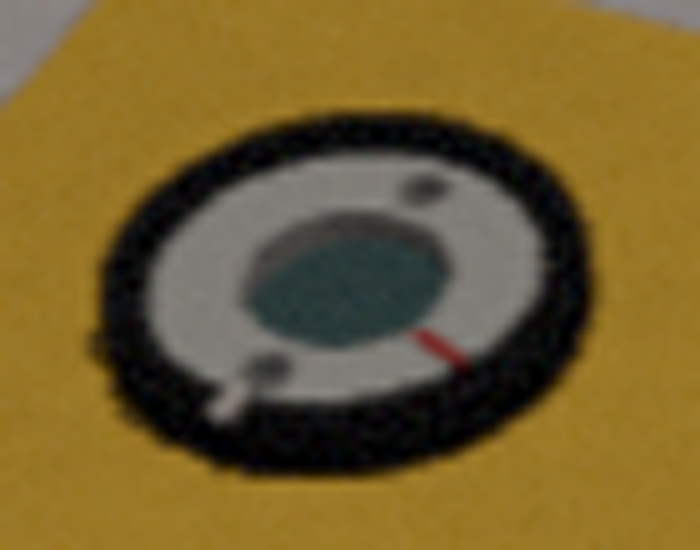

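Pixel readings from the crops, in crop coordinates:
- **Ring, top view:** holes at (283,171) and (317,453), red mark from (130,262) to (193,277), white mark at (275,98).
- **Rest and spanner:** the plate corners, handle-top corners and rail corners are all clear in both views.

Next I'll fit the poses.

```bash
cat > h.py <<'E'
import numpy as np
from scipy.optimize import least_squares
from scipy.spatial.transform import Rotation as R
from workcell import manip, cams
np.set_printoptions(precision=4,suppress=True)
I={n:cams.camera_info(n) for n in("top","scene")}
def proj(n,P):
    i=I[n];T=np.array(i["pose"]);p=(np.atleast_2d(P)-T[:3,3])@T[:3,:3]
    return np.c_[i["fx"]*p[:,0]/p[:,2]+i["cx"],i["fy"]*p[:,1]/p[:,2]+i["cy"]]
def ray(n,uv,z):
    i=I[n];T=np.array(i["pose"]);d=T[:3,:3]@np.array([(uv[0]-i["cx"])/i["fx"],(uv[1]-i["cy"])/i["fy"],1])
    return T[:3,3]+d*(z-T[2,3])/d[2]
def uc(pts,ox,oy,k): return (np.array(pts,float)+.5)/k-.5+[ox,oy]
def fit(obs,x0):
    # obs: list (cam, Nx3 model pts, Nx2 px)
    def f(p):
        c,s=np.cos(p[2]),np.sin(p[2]);M=np.array([[c,-s,0],[s,c,0],[0,0,1]])
        return np.concatenate([(proj(n,m@M.T+[p[0],p[1],0])-u).ravel() for n,m,u in obs])
    r=least_squares(f,x0,loss="soft_l1");return r.x,f(r.x).reshape(-1,2)
E
python3 - <<'E'
from h import *
rt=lambda p:uc(p,455,205,8); rs=lambda p:uc(p,150,150,10)
tt=lambda p:uc(p,155,240,6); ts=lambda p:uc(p,400,235,6)
# ring
for n,f,h,w,r in(("top",rt,[(283,171),(317,453)],(275,98),[(130,262),(193,277)]),("scene",rs,[(267,367),(427,188)],(228,402),[(465,365),(418,335)])):
    H=[ray(n,u,.129) for u in f(h)]; c=(H[0]+H[1])/2
    W=ray(n,f([w])[0],.134); Rr=[ray(n,u,.130) for u in f(r)]
    a=lambda v:np.degrees(np.arctan2(v[1],v[0]))
    print(n,"c",c,"len",np.linalg.norm(H[0]-H[1]),"hole",a(H[0]-H[1]),"white",a(W-c),np.linalg.norm(W-c),"red",a(Rr[0]-c),a(Rr[1]-c),a(Rr[0]-Rr[1]))
# spanner in rest: model corners (x,y,z)
def box(a,b,z): return np.array([[a,b,z],[a,-b,z],[-a,-b,z],[-a,b,z]])/1000
pl=box(38,23,38);ha=box(12,12,88);re=box(65,32,30)
for nm,obs in(("plate",[("top",pl,tt([(147,250),(292,207),(357,437),(207,488)]))]),
 ("handle",[("top",ha,tt([(148,322),(228,300),(245,375),(172,400)]))]),
 ("rest",[("top",re,tt([(103,155),(300,97),(420,497),(215,570)]))]),
 ("Splate",[("scene",pl[[2,1,0]],ts([(165,130),(160,318),(308,333)]))]),
 ("Shandle",[("scene",ha[[2,1,0,3]],ts([(235,88),(228,138),(308,152),(305,97)]))]),
 ("Srest",[("scene",re[[2,1,0,3]],ts([(130,85),(105,408),(325,430),(328,108)]))])):
    p,e=fit(obs,[.43,.26,.28]);print(nm,p,np.degrees(p[2]),e.ravel().round(1))
o=manip.get_obs();print(R.from_quat(o["ee_rot"]).as_matrix())
print("petri",ray("top",(404,227),.135),"vial",ray("top",(325,186),.074))
E
```

```text
top c [ 0.5879 -0.2636  0.129 ] len 0.056240817124633025 hole 4.45645278939027 white 6.738065855226248 0.042535555031108084 red 73.37115942317061 71.89208848334994 75.96587664042791
scene c [ 0.5855 -0.2656  0.129 ] len 0.05630979464629462 hole 3.870353510542089 white 7.188892564632675 0.04396913105409682 red 72.15876811197863 69.23995270360834 77.5368044957538
plate [0.5046 0.2291 0.2801] 16.04864943343504 [-0.8 -1.1  0.  -1.3  0.4  1.8  0.2  0.8]
handle [0.5047 0.2298 0.294 ] 16.842243880720787 [-0.4 -0.3  0.1 -0.9  1.2  0.5 -0.5  0.6]
rest [0.5094 0.229  0.2976] 17.051033369819564 [-1.  -0.4  0.2 -1.4  0.5  1.6  0.1  0.3]
Splate [0.5067 0.2297 0.3102] 17.775801280683602 [-0.3 -0.5 -0.5 -0.2  0.9  0.8]
Shandle [0.5048 0.2299 0.2734] 15.66531566771796 [-0.8 -1.  -0.3  0.7  0.2  0.5  1.1 -0.4]
Srest [0.5102 0.2277 0.2951] 16.907753820927315 [-0.5 -0.7  0.2 -0.6  0.1  1.3  0.1  0.2]
[[ 0.2943 -0.9557 -0.0004]
 [-0.9557 -0.2943  0.0012]
 [-0.0012  0.0001 -1.    ]]
petri [ 0.6145 -0.124   0.135 ] vial [ 0.6946 -0.      0.074 ]
```

Both cameras agree:
- **Spanner:** about (0.5048, 0.2298), yaw about 16.5°.
- **Ring centre:** about (0.587, -0.2645), hole yaw about 4°, with about 65° of turn left.

If the jaws close along the spanner's x, the wrist stays near the middle of its range. I'll start by turning the tool to yaw 16.5°.

Call:
{"fn": "move_arm", "kwargs": {
  "claw": [1,1,1,1,1,1,1,1],
  "dp": [
    [0,0,0],
    [0,0,0],
    [0,0,0],
    [0,0,0],
    [0,0,0],
    [0,0,0],
    [0,0,0],
    [0,0,0]
  ],
  "turn": [
    [0,0,-0.15],
    [0,0,-0.15],
    [0,0,-0.15],
    [0,0,-0.15],
    [0,0,-0.15],
    [0,0,-0.15],
    [0,0,-0.15],
    [0,0,-0.15]
  ],
  "grip_force": 60
}}

```text
clock: 0.77
position: [0.1839, -0.5971, 0.2308]
ee_rot: [0.987, -0.161, -0.0, -0.0]
ft_force: [0.6, 0.2, -0.2]
grip_width: 1.001
```

Call:
{"fn": "move_arm", "kwargs": {
  "claw": [1,1,1,1,1,1],
  "dp": [
    [0,0,0],
    [0,0,0],
    [0,0,0],
    [0,0,0],
    [0,0,0],
    [0,0,0]
  ],
  "turn": [
    [0,0,-0.157],
    [0,0,-0.157],
    [0,0,-0.157],
    [0,0,-0.157],
    [0,0,-0.157],
    [0,0,0]
  ]
}}

```text
clock: 1.27
position: [0.1839, -0.5971, 0.2309]
ee_rot: [0.989, 0.146, -0.0, -0.0]
ft_force: [-0.1, -0.4, -0.0]
grip_width: 0.999
```

```bash
cat >> h.py <<'E'
def st():
    o=manip.get_obs();M=R.from_quat(o["ee_rot"]).as_matrix()
    print("t",round(o["clock"],2),"p",o["position"],"yaw",round(np.degrees(np.arctan2(M[1,0],M[0,0])),2),"tilt",M[:2,2],"F",o["ft_force"].round(1),"T",o["torque"].round(2),"g",round(o["grip_width"],3),"q",o["joint_pos"])
    return o,M
def go(x,y,z):
    o,M=st();print("units",M.T@(np.array([x,y,z])-o["position"])/.2)
E
python3 -c "
from h import *
go(.45,-.2,.23);go(.505,.23,.16)"
```

```text
t 1.27 p [ 0.1839 -0.5971  0.2309] yaw 16.78 tilt [-0.0002  0.0008] F [-0.1 -0.4 -0. ] T [ 0.04  0.03 -0.03] g 0.999 q [ 1.4131  0.3471 -0.2759  1.4504  0.0948  1.3579  1.4256]
units [ 1.8473 -1.5168  0.0057]
t 1.27 p [ 0.1839 -0.5971  0.2309] yaw 16.78 tilt [-0.0002  0.0008] F [-0.1 -0.4 -0. ] T [ 0.04  0.03 -0.03] g 0.999 q [ 1.4131  0.3471 -0.2759  1.4504  0.0948  1.3579  1.4256]
units [ 2.7314 -3.4956  0.3573]
```

Call:
{"fn": "move_arm", "kwargs": {
  "claw": [1,1,1,1,1,1,1,1],
  "dp": [
    [0.12,-0.1,0],
    [0.12,-0.1,0],
    [0.12,-0.1,0],
    [0.12,-0.1,0],
    [0.12,-0.1,0],
    [0.12,-0.1,0],
    [0.12,-0.1,0],
    [0.12,-0.1,0]
  ],
  "turn": [
    [0,0,0],
    [0,0,0],
    [0,0,0],
    [0,0,0],
    [0,0,0],
    [0,0,0],
    [0,0,0],
    [0,0,0]
  ]
}}

```text
clock: 1.93
position: [0.3234, -0.3881, 0.2312]
ee_rot: [0.99, 0.141, -0.0, 0.0]
ft_force: [0.4, 0.4, 0.6]
grip_width: 1.003
```

Call:
{"fn": "move_arm", "kwargs": {
  "claw": [1,1,1,1,1,1,1,1],
  "dp": [
    [0.12,-0.1,0],
    [0.12,-0.1,0],
    [0.12,-0.1,0],
    [0.12,-0.1,0],
    [0.12,-0.1,0],
    [0.12,-0.1,0],
    [0.12,-0.1,0],
    [0.06,-0.15,0]
  ],
  "turn": [
    [0,0,0],
    [0,0,0],
    [0,0,0],
    [0,0,0],
    [0,0,0],
    [0,0,0],
    [0,0,0],
    [0,0,0]
  ]
}}

```text
clock: 2.6
position: [0.4489, -0.1745, 0.2311]
ee_rot: [0.99, 0.141, 0.0, -0.0]
ft_force: [0.7, -0.1, -0.7]
grip_width: 1.0
```

Call:
{"fn": "move_arm", "kwargs": {
  "claw": [1,1,1,1,1,1,1,1],
  "dp": [
    [0.06,-0.15,0],
    [0.06,-0.15,0],
    [0.06,-0.15,0],
    [0.06,-0.15,0],
    [0.06,-0.15,0],
    [0.06,-0.15,0],
    [0.06,-0.15,0],
    [0.06,-0.15,0]
  ],
  "turn": [
    [0,0,0],
    [0,0,0],
    [0,0,0],
    [0,0,0],
    [0,0,0],
    [0,0,0],
    [0,0,0],
    [0,0,0]
  ]
}}

```text
clock: 3.27
position: [0.4712, 0.0833, 0.2314]
ee_rot: [0.99, 0.14, 0.0, 0.0]
ft_force: [-0.2, -0.2, -0.1]
grip_width: 0.999
```

```bash
python3 -c "
from h import *
go(.505,.23,.14)"
```

```text
t 3.27 p [0.4712 0.0833 0.2314] yaw 16.15 tilt [ 0.0004 -0.0005] F [-0.2 -0.2 -0.1] T [-0.05 -0.08  0.03] g 0.999 q [ 0.6391  0.0755 -0.9333  1.794   0.0634  1.3029 -0.0278]
units [ 0.366  -0.6577  0.4566]
```

Call:
{"fn": "move_arm", "kwargs": {
  "claw": [1,1,1,1,1,1,1,1],
  "dp": [
    [0.061,-0.11,0.075],
    [0.061,-0.11,0.075],
    [0.061,-0.11,0.075],
    [0.061,-0.11,0.075],
    [0.061,-0.11,0.075],
    [0.061,-0.108,0.075],
    [0,0,0],
    [0,0,0]
  ],
  "turn": [
    [0,0,0],
    [0,0,0],
    [0,0,0],
    [0,0,0],
    [0,0,0],
    [0,0,0],
    [0,0,0],
    [0,0,0]
  ]
}}

```text
clock: 3.93
position: [0.5034, 0.2301, 0.1401]
ee_rot: [0.99, 0.143, -0.001, -0.0]
ft_force: [0.2, -0.1, 0.3]
grip_width: 0.999
```

```bash
python3 -c "
from h import *
import cv2
go(.505,.23,.048)
for n,(x,y,w,h) in (('top',(120,220,160,130)),('scene',(370,170,150,150))):
    im=cams.camera(n)[y:y+h,x:x+w,::-1]; cv2.imwrite('pics/a_%s.png'%n,cv2.resize(im,None,fx=4,fy=4,interpolation=2))
"
```

```text
t 3.93 p [0.5034 0.2301 0.1401] yaw 16.39 tilt [-0.0026  0.0003] F [ 0.2 -0.1  0.3] T [-0.07 -0.    0.01] g 0.999 q [ 0.2729  0.4017 -0.9475  1.7264  0.3463  1.1955 -0.4808]
units [0.0087 0.0031 0.4607]
```

View pics/a_top.png

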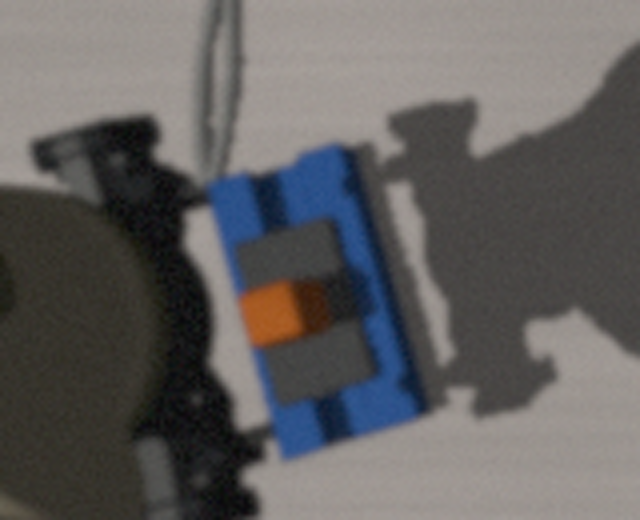

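View pics/a_scene.png

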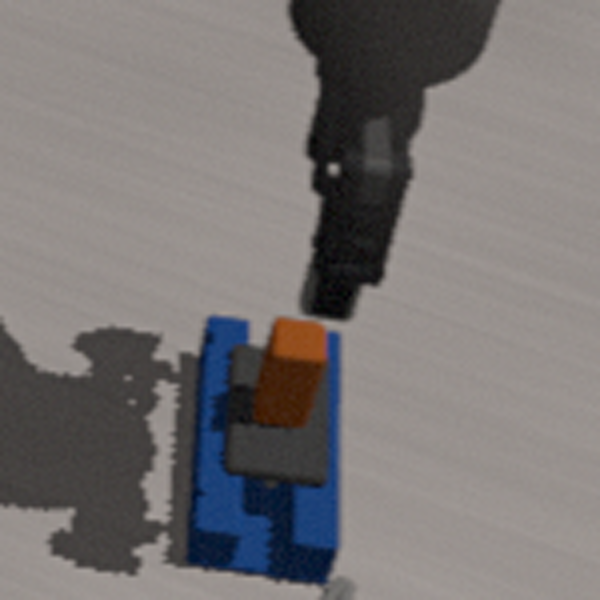

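The top view shows the fingertips at crop (200,190) and (265,437), on either side of the handle (268,313) along its x. The camera parallax pushes the raised fingers to the left. I'll check that by projection and then descend.

```bash
python3 -c "
from h import *
print((proj('top',[[.5034,.2301,.153]])-[120,220])*4,(proj('scene',[[.5034,.2301,.153]])-[370,170])*4)"
```

```text
[[219.845  318.8716]] [[328.0168 233.9312]]
```

Call:
{"fn": "move_arm", "kwargs": {
  "claw": [1,1,1,1,1,1,1,1],
  "dp": [
    [0.004,0.001,0.07],
    [0.003,0,0.07],
    [0,0,0.07],
    [0,0,0.07],
    [0,0,0.07],
    [0,0,0.06],
    [0,0,0.05],
    [0,0,0]
  ],
  "turn": [
    [0,0,0],
    [0,0,0],
    [0,0,0],
    [0,0,0],
    [0,0,0],
    [0,0,0],
    [0,0,0],
    [0,0,0]
  ]
}}

```text
clock: 4.7
position: [0.5047, 0.2284, 0.0468]
ee_rot: [0.99, 0.143, -0.002, 0.0]
ft_force: [-0.3, -0.5, -0.2]
grip_width: 1.002
```

```bash
python3 -c "
from h import *
go(.505,.23,.047)"
```

```text
t 4.7 p [0.5047 0.2284 0.0468] yaw 16.45 tilt [-0.0031 -0.001 ] F [-0.3 -0.5 -0.2] T [-0.04  0.03 -0.03] g 1.002 q [ 0.2121  0.5178 -0.8788  1.8044  0.4566  1.0403 -0.5547]
units [ 0.0039 -0.0071 -0.0008]
```

Call:
{"fn": "move_arm", "kwargs": {
  "claw": [1,0,0,0,0,0,0,0],
  "dp": [
    [0.003,-0.007,0],
    [0,0,0],
    [0,0,0],
    [0,0,0],
    [0,0,0],
    [0,0,0],
    [0,0,0],
    [0,0,0]
  ],
  "turn": [
    [0,0,0],
    [0,0,0],
    [0,0,0],
    [0,0,0],
    [0,0,0],
    [0,0,0],
    [0,0,0],
    [0,0,0]
  ],
  "grip_force": 60
}}

```text
clock: 5.37
position: [0.5063, 0.2306, 0.0497]
ee_rot: [0.99, 0.143, 0.0, 0.0]
ft_force: [-1.4, -0.7, 4.8]
grip_width: 0.272
```

```bash
python3 -c "
from h import *
import cv2
st()
for n,(x,y,w,h) in (('top',(120,220,160,130)),('scene',(370,170,150,150))):
    im=cams.camera(n)[y:y+h,x:x+w,::-1]; cv2.imwrite('pics/b_%s.png'%n,cv2.resize(im,None,fx=4,fy=4,interpolation=2))
"
```

```text
t 5.37 p [0.5063 0.2306 0.0497] yaw 16.44 tilt [ 0.0006 -0.    ] F [-1.4 -0.7  4.8] T [-0.13  0.2  -0.03] g 0.272 q [ 0.2099  0.5159 -0.8803  1.7997  0.4563  1.0429 -0.5565]
```

View pics/b_scene.png

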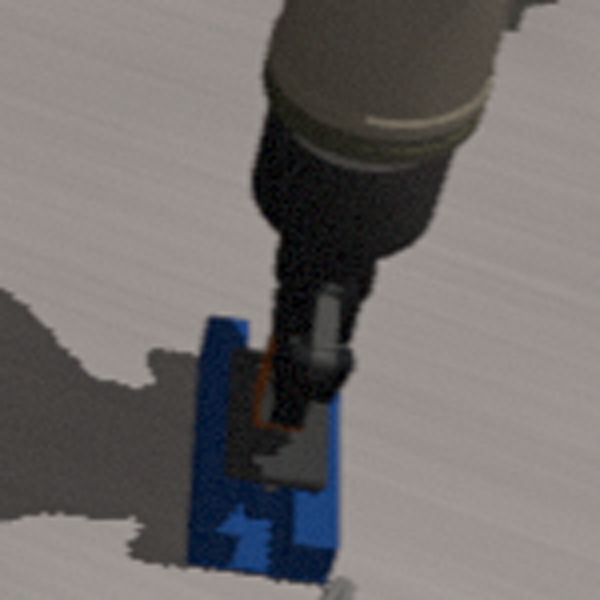

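The spanner is gripped: opening is 0.272, about 23 mm, on the 24 mm handle. Now I'll lift it.

Call:
{"fn": "move_arm", "kwargs": {
  "claw": [0,0,0,0,0,0,0,0],
  "dp": [
    [0,0,-0.04],
    [0,0,-0.08],
    [0,0,-0.13],
    [0,0,-0.13],
    [0,0,-0.13],
    [0,0,-0.13],
    [0,0,-0.13],
    [0,0,-0.07]
  ],
  "turn": [
    [0,0,0],
    [0,0,0],
    [0,0,0],
    [0,0,0],
    [0,0,0],
    [0,0,0],
    [0,0,0],
    [0,0,0]
  ]
}}

```text
clock: 6.13
position: [0.5063, 0.2311, 0.2204]
ee_rot: [0.99, 0.143, 0.001, -0.0]
ft_force: [0.4, 0.1, -2.4]
grip_width: 0.273
```

```bash
python3 -c "
from h import *
import cv2
go(.587,-.2645,.22)
for n,(x,y,w,h) in (('top',(80,200,200,150)),('scene',(370,100,200,150))):
    im=cams.camera(n)[y:y+h,x:x+w,::-1]; cv2.imwrite('pics/c_%s.png'%n,cv2.resize(im,None,fx=4,fy=4,interpolation=2))
"
```

```text
t 6.13 p [0.5063 0.2311 0.2204] yaw 16.47 tilt [0.0024 0.0008] F [ 0.4  0.1 -2.4] T [ 0.03 -0.02 -0.03] g 0.273 q [ 0.3051  0.3304 -0.9823  1.6239  0.2819  1.3364 -0.4303]
units [-0.3156  2.4905  0.0008]
```

View pics/c_scene.png

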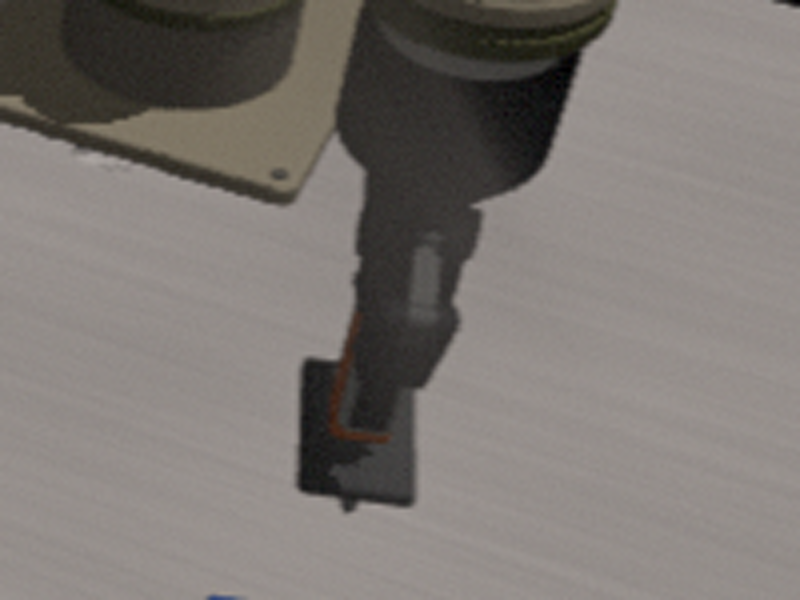

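View pics/c_top.png

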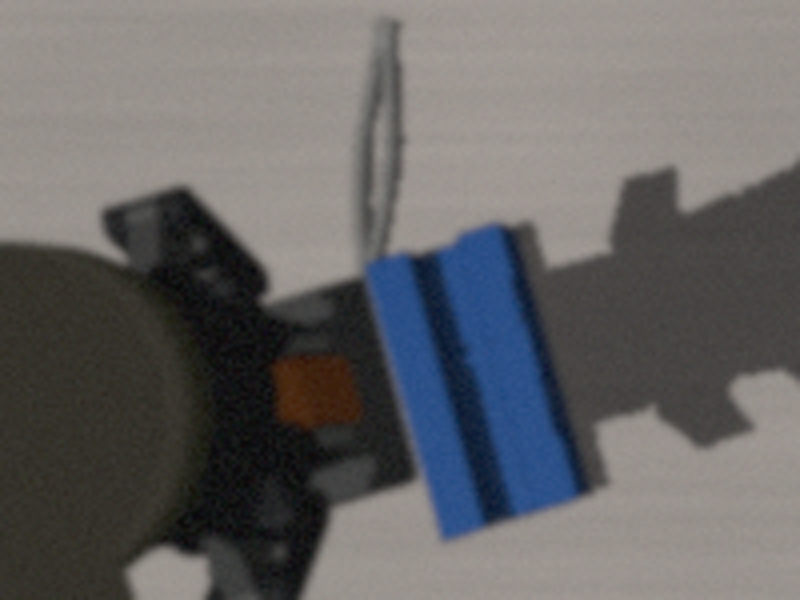

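The spanner is held level. In the scene crop, plate corners are at (302,362), (300,490) and (414,503). In the top crop, two are at (365,281) and (413,474). The rest is fully visible at (368,265), (510,226), (583,493) and (445,540). I'll refine the offset in the grip from these.

```bash
python3 - <<'E'
from h import *
def box(a,b,z): return np.array([[a,b,z],[a,-b,z],[-a,-b,z],[-a,b,z]])/1000
z=208.7;pl=box(38,23,z);re=box(65,32,30)
T=lambda p:uc(p,80,200,4);S=lambda p:uc(p,370,100,4)
oS=("scene",pl[[2,1,0]],S([(302,362),(300,490),(414,503)]))
oT=("top",pl[[1,2]],T([(365,281),(413,474)]))
for o in([oS],[oT],[oS,oT]):
    p,e=fit(o,[.5,.23,.28]);print(p,np.degrees(p[2]),e.ravel().round(1))
p,e=fit([("top",re,T([(368,265),(510,226),(583,493),(445,540)]))],[.5,.23,.28]);print("rest",p,np.degrees(p[2]),e.ravel().round(1))
E
```

```text
[0.5091 0.2322 0.2945] 16.87324798579932 [-0.2 -0.5 -0.6 -0.2  0.9  0.6]
[0.5074 0.232  0.2565] 14.694243867154677 [-0.3 -2.3  0.2  2. ]
[0.5086 0.2322 0.2765] 15.844577724489493 [ 0.3 -0.8 -0.9 -0.6  0.5  0.5 -0.9 -3.3  0.6  0.7]
rest [0.5087 0.2273 0.2875] 16.474358292459456 [ 0.3 -0.8 -1.  -1.4  0.3  1.8  0.1  0.6]
```

Call:
{"fn": "move_arm", "kwargs": {
  "claw": [0,0,0,0,0,0,0,0],
  "dp": [
    [-0.01,0.08,0],
    [-0.02,0.15,0],
    [-0.02,0.16,0],
    [-0.02,0.16,0],
    [-0.02,0.16,0],
    [-0.02,0.16,0],
    [-0.02,0.16,0],
    [-0.02,0.16,0]
  ],
  "turn": [
    [0,0,0],
    [0,0,0],
    [0,0,0],
    [0,0,0],
    [0,0,0],
    [0,0,0],
    [0,0,0],
    [0,0,0]
  ]
}}

```text
clock: 6.9
position: [0.5438, -0.0081, 0.2157]
ee_rot: [0.99, 0.143, -0.001, -0.0]
ft_force: [1.0, -0.0, -2.2]
grip_width: 0.271
```

Call:
{"fn": "move_arm", "kwargs": {
  "claw": [0,0,0,0,0,0,0,0],
  "dp": [
    [-0.02,0.16,0],
    [-0.02,0.16,0],
    [-0.02,0.16,0],
    [-0.02,0.16,0],
    [-0.02,0.16,0],
    [-0.02,0.16,0],
    [-0.02,0.16,0],
    [-0.02,0.1,0]
  ],
  "turn": [
    [0,0,0],
    [0,0,0],
    [0,0,0],
    [0,0,0],
    [0,0,0],
    [0,0,0],
    [0,0,0],
    [0,0,0]
  ]
}}

```text
clock: 7.57
position: [0.5819, -0.2533, 0.2149]
ee_rot: [0.99, 0.142, -0.001, -0.0]
ft_force: [-0.6, -0.0, -3.5]
grip_width: 0.275
```

Call:
{"fn": "move_arm", "kwargs": {
  "claw": [0,0,0,0],
  "dp": [
    [0,0,0],
    [0,0,0],
    [0,0,0],
    [0,0,0]
  ],
  "turn": [
    [0,0,0.1],
    [0,0,0.1],
    [0,0,0.07],
    [0,0,0]
  ]
}}

```text
clock: 7.9
position: [0.5823, -0.2491, 0.2154]
ee_rot: [0.999, 0.036, -0.001, -0.001]
ft_force: [1.0, 0.3, -2.7]
grip_width: 0.273
```

```bash
python3 -c "
from h import *
go(.587,-.2645,.190)"
```

```text
t 7.9 p [ 0.5823 -0.2491  0.2154] yaw 4.15 tilt [-0.0024  0.001 ] F [ 1.   0.3 -2.7] T [ 0.02 -0.07 -0.02] g 0.273 q [ 0.8568  0.451  -0.7129  1.427   0.2944  1.3746  0.2083]
units [0.0183 0.0785 0.1269]
```

Call:
{"fn": "move_arm", "kwargs": {
  "claw": [0,0,0,0],
  "dp": [
    [0.01,0.04,0.06],
    [0.008,0.038,0.06],
    [0,0,0],
    [0,0,0]
  ],
  "turn": [
    [0,0,0],
    [0,0,0],
    [0,0,0],
    [0,0,0]
  ]
}}

```text
clock: 8.23
position: [0.5868, -0.2654, 0.1911]
ee_rot: [0.999, 0.037, -0.001, -0.001]
ft_force: [-0.5, 0.7, -2.9]
grip_width: 0.279
```

```bash
python3 -c "
from h import *
import cv2
go(.587,-.2645,.190)
for n,(x,y,w,h) in (('top',(440,190,100,100)),('scene',(130,120,130,100))):
    im=cams.camera(n)[y:y+h,x:x+w,::-1]; cv2.imwrite('pics/d_%s.png'%n,cv2.resize(im,None,fx=6,fy=6,interpolation=2))
"
```

```text
t 8.23 p [ 0.5868 -0.2654  0.1911] yaw 4.27 tilt [-0.0029  0.0013] F [-0.5  0.7 -2.9] T [0.03 0.04 0.04] g 0.279 q [ 0.8601  0.4893 -0.699   1.4277  0.3151  1.3416  0.2214]
units [ 0.0015 -0.0046  0.0057]
```

View pics/d_scene.png

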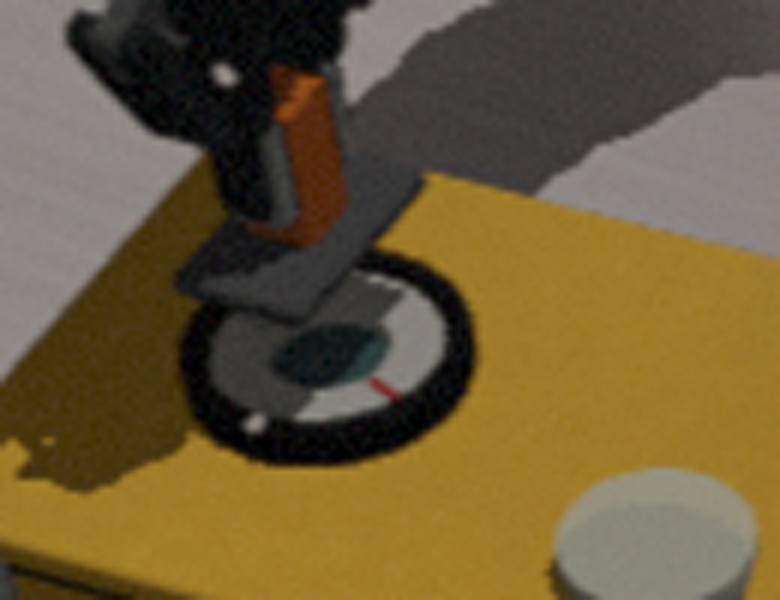

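View pics/d_top.png

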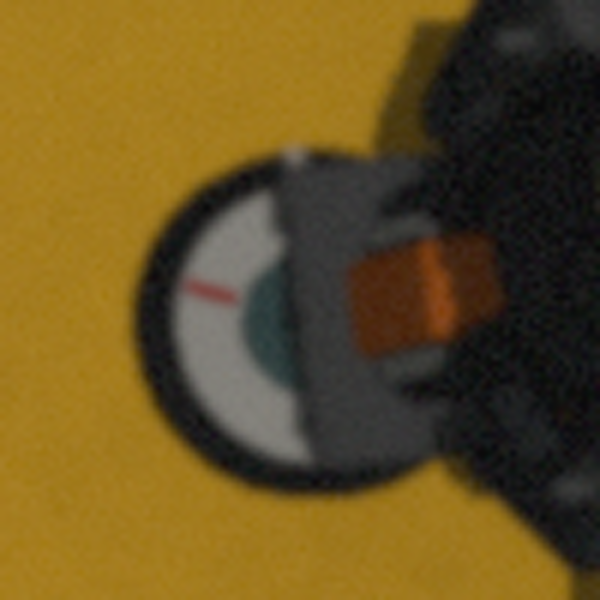

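```bash
python3 -c "
from h import *
import cv2
for n,(x,y,w,h) in (('top',(478,205,50,70)),('scene',(152,138,60,50))):
    im=cams.camera(n)[y:y+h,x:x+w,::-1].astype(float); im=np.clip(255*(im/255*1.5)**.6,0,255).astype('uint8'); cv2.imwrite('pics/e_%s.png'%n,cv2.resize(im,None,fx=8 if n=='top' else 12,fy=8 if n=='top' else 12,interpolation=2))
"
```

```text
(no output)
```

View pics/e_scene.png

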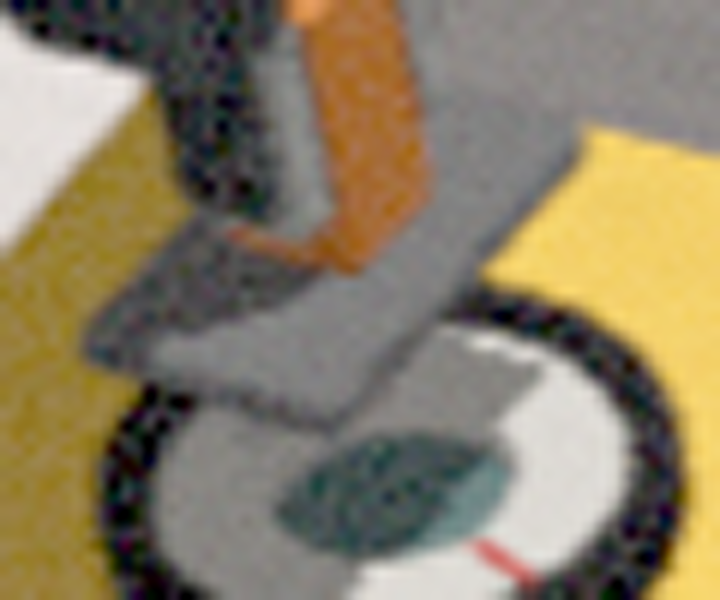

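View pics/e_top.png

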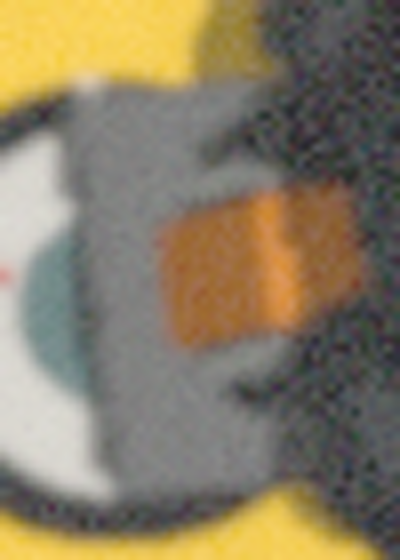

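In the scene crop, plate-top corners are about (88,340), (335,410) and (580,137). In the top crop, the plate's left edge runs from (80,88) to (112,488). I'll compare the plate pose with the ring pose separately in each camera.

```bash
python3 - <<'E'
from h import *
def box(a,b,z): return np.array([[a,b,z],[a,-b,z],[-a,-b,z],[-a,b,z]])/1000
T=lambda p:uc(p,478,205,8);S=lambda p:uc(p,152,138,12)
pl=box(38,23,179.4);pb=box(38,23,171.4)
oS=("scene",pl[[1,0,3]],S([(88,340),(335,410),(580,137)]))
oB=("scene",pb[[1,0,3]],S([(88,357),(335,430),(580,160)]))
oT=("top",pl[[0,3]],T([(80,88),(112,488)]))
for o in([oS],[oB],[oT],[oS,oB,oT]):
    p,e=fit(o,[.58,-.26,.07]);print(p,np.degrees(p[2]),e.ravel().round(1))
# predicted pixel if spanner at TCP
p=[.5868,-.2654];y=np.radians(4.27);M=np.array([[np.cos(y),-np.sin(y),0],[np.sin(y),np.cos(y),0],[0,0,1]])
q=pl@M.T+[*p,0];print((proj("top",q)-[478,205])*8,(proj("scene",q)-[152,138])*12)
E
```

```text
[ 0.5867 -0.2659  0.1034] 5.925014709812082 [-1.5  0.2  0.2  0.6  0.8 -1.4]
[ 0.5831 -0.2699  0.0943] 5.40384222807722 [-1.3  0.3  0.2  0.5  0.8 -1.5]
[ 0.5888 -0.2648  0.0372] 2.1295927740835436 [-0.  -0.6  0.   0.6]
[ 0.5872 -0.2651  0.0559] 3.200241199962003 [-1.8 -0.1 -0.7  1.   1.5 -0.6 -1.   1.9  0.   2.7  2.1  0.9 -0.2  0.8
  0.8  2. ]
[[ 72.5898  95.4594]
 [320.0874  75.1715]
 [370.5272 484.0438]
 [120.3994 504.5131]] [[326.3518 413.8486]
 [ 63.0955 333.6712]
 [336.1886  46.8605]
 [590.4451 120.0118]]
```

Call:
{"fn": "move_arm", "kwargs": {
  "claw": [0,0,0,0,0],
  "dp": [
    [-0.005,-0.004,0],
    [0,0,0.04],
    [0,0,0.04],
    [0,0,0.03],
    [0,0,0]
  ],
  "turn": [
    [0,0,0],
    [0,0,0],
    [0,0,0],
    [0,0,0],
    [0,0,0]
  ],
  "grip_force": 80
}}

```text
clock: 8.85
position: [0.5857, -0.2637, 0.1691]
ee_rot: [0.999, 0.038, -0.001, -0.001]
ft_force: [-0.7, -0.1, -3.1]
grip_width: 0.273
```

```bash
python3 -c "
from h import *
import cv2
go(.5858,-.2647,.1657)
for n,(x,y,w,h) in (('top',(478,205,50,70)),('scene',(152,138,60,50))):
    im=cams.camera(n)[y:y+h,x:x+w,::-1].astype(float); im=np.clip(255*(im/255*1.5)**.6,0,255).astype('uint8'); cv2.imwrite('pics/f_%s.png'%n,cv2.resize(im,None,fx=8 if n=='top' else 12,fy=8 if n=='top' else 12,interpolation=2))
"
```

```text
t 8.85 p [ 0.5857 -0.2637  0.1691] yaw 4.3 tilt [-0.0026  0.001 ] F [-0.7 -0.1 -3.1] T [-0.03  0.06 -0.04] g 0.273 q [ 0.8591  0.5013 -0.6951  1.4598  0.3247  1.3005  0.2122]
units [-0.      0.005   0.0172]
```

View pics/f_scene.png

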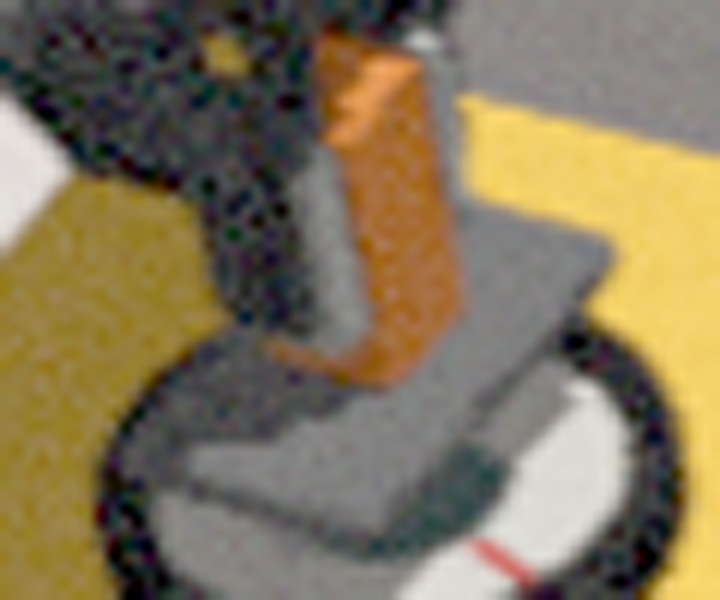

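View pics/f_top.png

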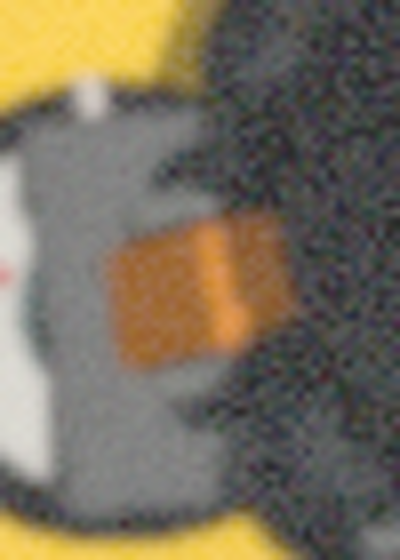

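```bash
python3 - <<'E'
from h import *
def box(a,b,z): return np.array([[a,b,z],[a,-b,z],[-a,-b,z],[-a,b,z]])/1000
zt=(.1691-.0337+.022)*1000
y=np.radians(4.2);M=np.array([[np.cos(y),-np.sin(y),0],[np.sin(y),np.cos(y),0],[0,0,1]])
# with each camera's own ring estimate
for nm,c in(("top",(.5879,-.2636)),("scene",(.5855,-.2656)),):
  for z in (zt,zt-8):
    q=box(38,23,z)@M.T+[*c,0]; k,o=(8,[478,205]) if nm=="top" else (12,[152,138])
    print(nm,"z",z,"want +x+y",((proj(nm,q)-o)*k)[[0]],"-x+y",((proj(nm,q)-o)*k)[[3]],"per mm x,y",(proj(nm,q[:1]+[.001,0,0])-proj(nm,q[:1]))*k,(proj(nm,q[:1]+[0,.001,0])-proj(nm,q[:1]))*k)
E
python3 - <<'E'
import cv2
for n in("f_scene","f_top"):
    im=cv2.imread(f"pics/{n}.png"); 
    im=im[350:600,100:450] if "scene" in n else im[60:560,0:200]
    cv2.imwrite(f"pics/{n}2.png",cv2.resize(cv2.GaussianBlur(im,(0,0),3),None,fx=2 if "scene" in n else 1.2,fy=2 if "scene" in n else 1.2))
E
```

```text
top z 157.39999999999998 want +x+y [[ 23.0323 106.6902]] -x+y [[ 68.3469 503.0938]] per mm x,y [[-0.2067 -5.1791]] [[-5.243   0.0418]]
top z 149.39999999999998 want +x+y [[  9.1578 112.6849]] -x+y [[ 53.8241 504.7122]] per mm x,y [[-0.2026 -5.1225]] [[-5.1848  0.0412]]
scene z 157.39999999999998 want +x+y [[354.6292 520.0479]] -x+y [[613.6436 226.3237]] per mm x,y [[-3.9803  3.9108]] [[5.4214 2.0589]]
scene z 149.39999999999998 want +x+y [[363.3313 559.7577]] -x+y [[620.5013 265.8857]] per mm x,y [[-3.9517  3.9118]] [[5.3922 2.0589]]
```

View pics/f_scene2.png

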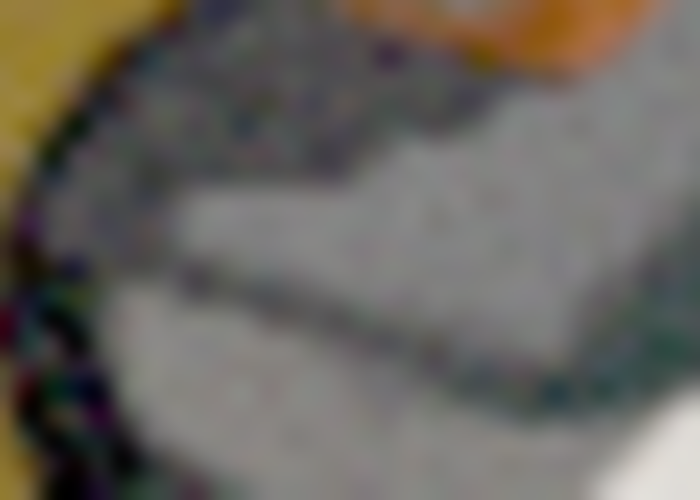

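View pics/f_top2.png

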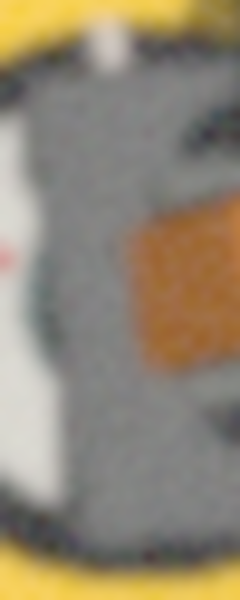

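The pins are about 5 mm above the ring, and the plate lines up with the ring to about 1 mm. I'll ease down while watching the force.

Call:
{"fn": "move_arm", "kwargs": {
  "claw": [0,0,0,0,0,0],
  "dp": [
    [0,0,0.01],
    [0,0,0.01],
    [0,0,0.01],
    [0,0,0.01],
    [0,0,0],
    [0,0,0]
  ],
  "turn": [
    [0,0,0],
    [0,0,0],
    [0,0,0],
    [0,0,0],
    [0,0,0],
    [0,0,0]
  ]
}}

```text
clock: 9.45
position: [0.5866, -0.2639, 0.1632]
ee_rot: [0.999, 0.037, -0.0, -0.0]
ft_force: [-0.1, -0.3, -3.3]
grip_width: 0.27
```

```bash
python3 -c "
from h import *
st()"
```

```text
t 9.45 p [ 0.5866 -0.2639  0.1632] yaw 4.3 tilt [-0.0001  0.    ] F [-0.1 -0.3 -3.3] T [-0.03  0.03  0.02] g 0.27 q [ 0.8583  0.5059 -0.6937  1.4666  0.3286  1.2875  0.2094]
```

Call:
{"fn": "move_arm", "kwargs": {
  "claw": [0,0,0,0,0],
  "dp": [
    [0,0,0.007],
    [0,0,0.007],
    [0,0,0],
    [0,0,0],
    [0,0,0]
  ],
  "turn": [
    [0,0,0],
    [0,0,0],
    [0,0,0],
    [0,0,0],
    [0,0,0]
  ]
}}

```text
clock: 9.87
position: [0.5867, -0.2639, 0.1606]
ee_rot: [0.999, 0.037, 0.0, 0.0]
ft_force: [0.5, 0.6, -2.5]
grip_width: 0.272
```

```bash
python3 -c "
from h import *
st()"
```

```text
t 9.87 p [ 0.5867 -0.2639  0.1606] yaw 4.29 tilt [ 0.0001 -0.0001] F [ 0.5  0.6 -2.5] T [-0.04  0.02  0.05] g 0.272 q [ 0.858   0.508  -0.693   1.4696  0.3301  1.2827  0.2082]
```

Call:
{"fn": "move_arm", "kwargs": {
  "claw": [0,0,0,0,0],
  "dp": [
    [0,0,0.007],
    [0,0,0.007],
    [0,0,0.006],
    [0,0,0],
    [0,0,0]
  ],
  "turn": [
    [0,0,0],
    [0,0,0],
    [0,0,0],
    [0,0,0],
    [0,0,0]
  ]
}}

```text
clock: 10.28
position: [0.5866, -0.2639, 0.1564]
ee_rot: [0.999, 0.037, -0.0, -0.0]
ft_force: [-0.4, 0.8, -1.6]
grip_width: 0.272
```

```bash
python3 -c "
from h import *
import cv2
st()
for n,(x,y,w,h) in (('top',(478,205,50,70)),('scene',(152,138,60,50))):
    im=cams.camera(n)[y:y+h,x:x+w,::-1].astype(float); im=np.clip(255*(im/255*1.5)**.6,0,255).astype('uint8'); cv2.imwrite('pics/g_%s.png'%n,cv2.resize(im,None,fx=8 if n=='top' else 12,fy=8 if n=='top' else 12,interpolation=2))
"
```

```text
t 10.28 p [ 0.5866 -0.2639  0.1564] yaw 4.3 tilt [-0.0002  0.    ] F [-0.4  0.8 -1.6] T [ 0.04 -0.01 -0.06] g 0.272 q [ 0.8575  0.5113 -0.6918  1.4743  0.3323  1.2757  0.2067]
```

View pics/g_scene.png

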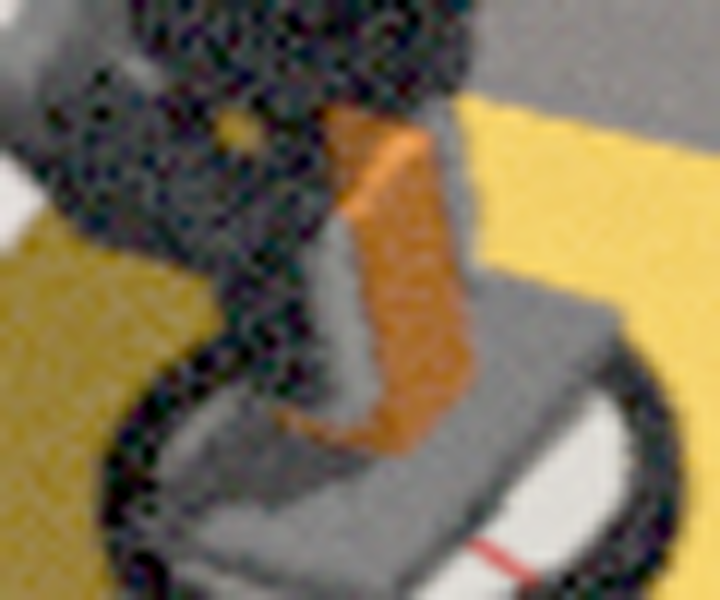

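The plate now sits just above the bezel with the red mark still visible, so both pins are in. I'll probe a little further down to find the seat.

Call:
{"fn": "move_arm", "kwargs": {
  "claw": [0,0,0],
  "dp": [
    [0,0,0.004],
    [0,0,0],
    [0,0,0]
  ],
  "turn": [
    [0,0,0],
    [0,0,0],
    [0,0,0]
  ]
}}

```text
clock: 10.63
position: [0.5868, -0.2639, 0.1558]
ee_rot: [0.999, 0.037, 0.0, 0.0]
ft_force: [0.3, -1.2, -2.1]
grip_width: 0.272
```

```bash
python3 -c "
from h import *
st()"
```

```text
t 10.63 p [ 0.5868 -0.2639  0.1558] yaw 4.29 tilt [ 0.0003 -0.0002] F [ 0.3 -1.2 -2.1] T [-0.02 -0.09  0.02] g 0.272 q [ 0.8574  0.5117 -0.6917  1.4749  0.3328  1.2743  0.2064]
```

Call:
{"fn": "move_arm", "kwargs": {
  "claw": [0,0,0,0,0,0,0,0],
  "dp": [
    [0,0,0],
    [0,0,0],
    [0,0,0],
    [0,0,0],
    [0,0,0],
    [0,0,0],
    [0,0,0],
    [0,0,0]
  ],
  "turn": [
    [0,0,0.05],
    [0,0,0.05],
    [0,0,0.05],
    [0,0,0.05],
    [0,0,0.05],
    [0,0,0.05],
    [0,0,0.05],
    [0,0,0.05]
  ]
}}

```text
clock: 11.3
position: [0.5868, -0.264, 0.1558]
ee_rot: [0.993, -0.12, 0.0, 0.0]
ft_force: [0.7, -1.5, -1.8]
grip_width: 0.272
```

```bash
python3 -c "
from h import *
st()"
```

```text
t 11.3 p [ 0.5868 -0.264   0.1558] yaw -13.8 tilt [ 0.0002 -0.0004] F [ 0.7 -1.5 -1.8] T [-0.11 -0.01  0.15] g 0.272 q [ 0.8193  0.497  -0.6354  1.4772  0.3015  1.266  -0.0896]
```

Torque is 0.15 N m with almost no side force, so the ring is turning. I'll keep going.

Call:
{"fn": "move_arm", "kwargs": {
  "claw": [0,0,0,0,0,0,0,0],
  "dp": [
    [0,0,0],
    [0,0,0],
    [0,0,0],
    [0,0,0],
    [0,0,0],
    [0,0,0],
    [0,0,0],
    [0,0,0]
  ],
  "turn": [
    [0,0,0.09],
    [0,0,0.09],
    [0,0,0.09],
    [0,0,0.09],
    [0,0,0.09],
    [0,0,0.09],
    [0,0,0.09],
    [0,0,0.09]
  ]
}}

```text
clock: 11.97
position: [0.5869, -0.2637, 0.1558]
ee_rot: [0.92, -0.393, 0.0, -0.0]
ft_force: [0.1, -0.3, -1.2]
grip_width: 0.272
```

Call:
{"fn": "move_arm", "kwargs": {
  "claw": [0,0,0,0,0,0],
  "dp": [
    [0,0,0],
    [0,0,0],
    [0,0,0],
    [0,0,0],
    [0,0,0],
    [0,0,0]
  ],
  "turn": [
    [0,0,0.05],
    [0,0,0.05],
    [0,0,0.05],
    [0,0,0.05],
    [0,0,0],
    [0,0,0]
  ]
}}

```text
clock: 12.47
position: [0.5869, -0.2637, 0.1558]
ee_rot: [0.887, -0.462, 0.0, -0.0]
ft_force: [0.1, 0.8, -1.3]
grip_width: 0.271
```

```bash
python3 -c "
from h import *
st()"
```

```text
t 12.47 p [ 0.5869 -0.2637  0.1558] yaw -55.02 tilt [ 0.0002 -0.    ] F [ 0.1  0.8 -1.3] T [ 0.13 -0.14 -0.04] g 0.271 q [ 0.7314  0.4695 -0.51    1.4824  0.2348  1.2505 -0.7668]
```

Call:
{"fn": "move_arm", "kwargs": {
  "claw": [0,0,0,0],
  "dp": [
    [0,0,0],
    [0,0,0],
    [0,0,0],
    [0,0,0]
  ],
  "turn": [
    [0,0,0.03],
    [0,0,0.03],
    [0,0,0.03],
    [0,0,0.03]
  ]
}}

```text
clock: 12.8
position: [0.587, -0.2636, 0.1558]
ee_rot: [0.863, -0.505, 0.0, -0.0]
ft_force: [2.0, 2.1, -2.2]
grip_width: 0.271
```

```bash
python3 -c "
from h import *
st()"
```

```text
t 12.8 p [ 0.587  -0.2636  0.1558] yaw -60.62 tilt [0.0005 0.0002] F [ 2.   2.1 -2.2] T [ 0.3  -0.44  0.18] g 0.271 q [ 0.7197  0.4664 -0.4936  1.4831  0.2263  1.2486 -0.8589]
```

Call:
{"fn": "move_arm", "kwargs": {
  "claw": [0,0,0,0],
  "dp": [
    [0,0,0],
    [0,0,0],
    [0,0,0],
    [0,0,0]
  ],
  "turn": [
    [0,0,0.02],
    [0,0,0.02],
    [0,0,0.02],
    [0,0,0.02]
  ]
}}

```text
clock: 13.13
position: [0.5869, -0.2637, 0.1558]
ee_rot: [0.847, -0.531, 0.0, -0.0]
ft_force: [2.8, 1.5, -2.0]
grip_width: 0.272
```

```bash
python3 -c "
from h import *
st()"
```

```text
t 13.13 p [ 0.5869 -0.2637  0.1558] yaw -64.18 tilt [0.0005 0.0001] F [ 2.8  1.5 -2. ] T [ 0.42 -0.61  0.17] g 0.272 q [ 0.7121  0.4644 -0.4829  1.4835  0.221   1.2475 -0.9175]
```

Call:
{"fn": "move_arm", "kwargs": {
  "claw": [0,0,0],
  "dp": [
    [0,0,0],
    [0,0,0],
    [0,0,0]
  ],
  "turn": [
    [0,0,0.02],
    [0,0,0.02],
    [0,0,0.02]
  ]
}}

```text
clock: 13.38
position: [0.587, -0.2637, 0.1558]
ee_rot: [0.835, -0.551, 0.0, -0.0]
ft_force: [3.2, 1.9, -2.7]
grip_width: 0.274
```

```bash
python3 -c "
from h import *
import cv2
st()
for n,(x,y,w,h) in (('top',(445,195,90,90)),('scene',(140,130,80,75))):
    im=cams.camera(n)[y:y+h,x:x+w,::-1].astype(float); im=np.clip(255*(im/255*1.5)**.6,0,255).astype('uint8'); cv2.imwrite('pics/i_%s.png'%n,cv2.resize(im,None,fx=6,fy=6,interpolation=2))
"
```

```text
t 13.38 p [ 0.587  -0.2637  0.1558] yaw -66.81 tilt [ 0.0005 -0.0002] F [ 3.2  1.9 -2.7] T [ 0.34 -0.82  1.41] g 0.274 q [ 0.7062  0.463  -0.4751  1.4839  0.2173  1.2466 -0.9613]
```

View pics/i_scene.png

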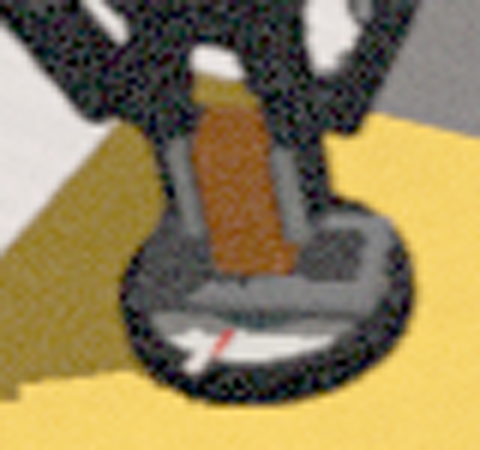

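View pics/i_top.png

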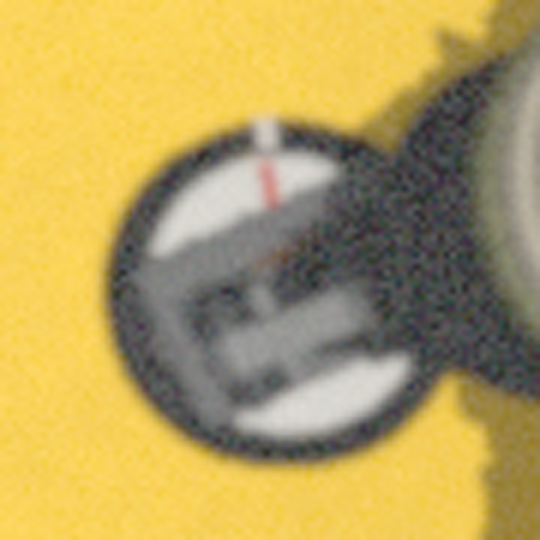

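Torque has jumped to 1.41 N m at the hard stop. In both views (top crop, white mark at (265,133) and red at (270,183)) the red mark lines up with the white one. I'll hold briefly, ease back within the hole slack, and lift straight up.

Call:
{"fn": "move_arm", "kwargs": {
  "claw": [0,0,0],
  "dp": [
    [0,0,0],
    [0,0,0],
    [0,0,0]
  ],
  "turn": [
    [0,0,0.005],
    [0,0,0],
    [0,0,0]
  ]
}}

```text
clock: 13.73
position: [0.5869, -0.2637, 0.1558]
ee_rot: [0.834, -0.552, 0.0, -0.0]
ft_force: [4.4, 2.1, -2.7]
grip_width: 0.271
```

```bash
python3 -c "
from h import *
st()"
```

```text
t 13.73 p [ 0.5869 -0.2637  0.1558] yaw -66.98 tilt [ 0.0004 -0.0001] F [ 4.4  2.1 -2.7] T [ 0.45 -0.98  1.44] g 0.271 q [ 0.706   0.4629 -0.4746  1.4839  0.2169  1.2467 -0.964 ]
```

Call:
{"fn": "move_arm", "kwargs": {
  "claw": [0,0,0,0],
  "dp": [
    [0,0,0],
    [0,0,0],
    [0,0,0],
    [0,0,0]
  ],
  "turn": [
    [0,0,-0.025],
    [0,0,-0.025],
    [0,0,0],
    [0,0,0]
  ]
}}

```text
clock: 14.07
position: [0.5867, -0.2639, 0.1558]
ee_rot: [0.844, -0.536, -0.0, -0.0]
ft_force: [3.2, 2.2, -1.2]
grip_width: 0.27
```

```bash
python3 -c "
from h import *
st()"
```

```text
t 14.07 p [ 0.5867 -0.2639  0.1558] yaw -64.81 tilt [0.0002 0.0004] F [ 3.2  2.2 -1.2] T [ 0.75 -0.92  0.12] g 0.27 q [ 0.7112  0.4641 -0.4811  1.4837  0.2198  1.2476 -0.9276]
```

Call:
{"fn": "move_arm", "kwargs": {
  "claw": [0,0,0,0,0,0,0,0],
  "dp": [
    [0,0,0],
    [0,0,-0.01],
    [0,0,-0.02],
    [0,0,-0.03],
    [0,0,-0.05],
    [0,0,-0.08],
    [0,0,-0.1],
    [0,0,-0.05]
  ],
  "turn": [
    [0,0,-0.015],
    [0,0,0],
    [0,0,0],
    [0,0,0],
    [0,0,0],
    [0,0,0],
    [0,0,0],
    [0,0,0]
  ]
}}

```text
clock: 14.73
position: [0.5869, -0.2648, 0.2269]
ee_rot: [0.847, -0.531, 0.001, 0.0]
ft_force: [0.2, -0.2, -1.5]
grip_width: 0.27
```

```bash
python3 -c "
from h import *
import cv2
go(.5086,.2300,.22)
for n,(x,y,w,h) in (('top',(445,195,90,90)),('scene',(120,80,130,125))):
    im=cams.camera(n)[y:y+h,x:x+w,::-1].astype(float); im=np.clip(255*(im/255*1.5)**.6,0,255).astype('uint8'); cv2.imwrite('pics/j_%s.png'%n,cv2.resize(im,None,fx=4.8,fy=4.8,interpolation=2))
"
```

```text
t 14.73 p [ 0.5869 -0.2648  0.2269] yaw -64.17 tilt [ 0.0018 -0.0019] F [ 0.2 -0.2 -1.5] T [-0.01 -0.05 -0.  ] g 0.27 q [ 0.7145  0.4174 -0.4908  1.3943  0.1974  1.376  -0.8982]
units [-2.3973 -0.7258  0.029 ]
```

View pics/j_scene.png

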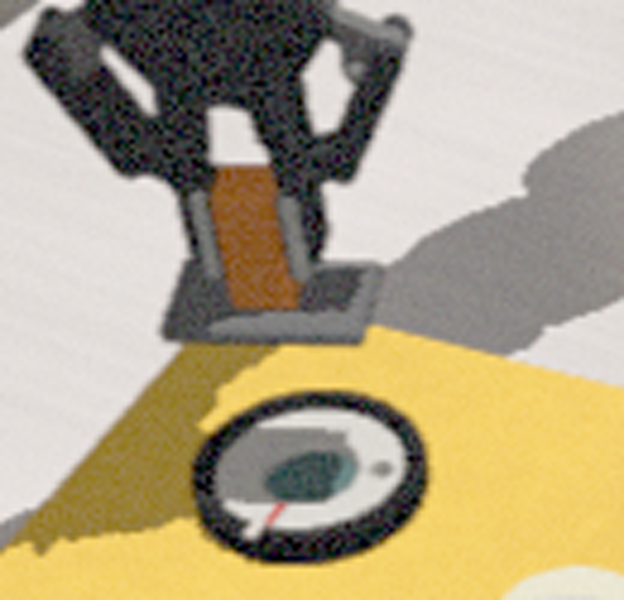

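View pics/j_top.png

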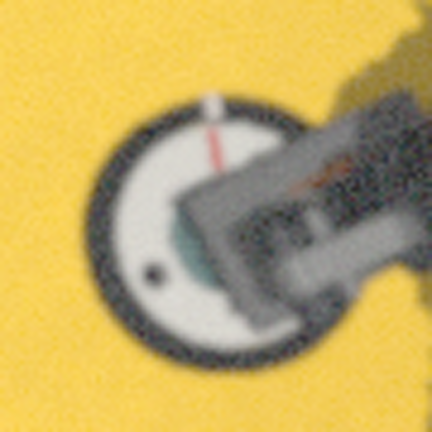

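The spanner is free and the ring is home, with red and white in line in both views: scene crop (272,515)/(253,530), top crop (216,150)/(211,107). Now I'll turn back and return to the rest.

Call:
{"fn": "move_arm", "kwargs": {
  "claw": [0,0,0,0,0,0,0,0],
  "dp": [
    [0,0,0],
    [0,0,0],
    [0,0,0],
    [0,0,0],
    [0,0,0],
    [0,0,0],
    [0,0,0],
    [0,0,0]
  ],
  "turn": [
    [0,0,-0.1],
    [0,0,-0.15],
    [0,0,-0.15],
    [0,0,-0.15],
    [0,0,-0.15],
    [0,0,-0.15],
    [0,0,-0.15],
    [0,0,-0.15]
  ]
}}

```text
clock: 15.5
position: [0.5861, -0.2641, 0.2225]
ee_rot: [0.994, -0.105, -0.001, -0.0]
ft_force: [-0.5, -0.6, -3.2]
grip_width: 0.272
```

Call:
{"fn": "move_arm", "kwargs": {
  "claw": [0,0,0,0,0,0,0],
  "dp": [
    [0,0,0],
    [0,0,0],
    [0,0,0],
    [0,0,0],
    [0,0,0],
    [0,0,0],
    [0,0,0]
  ],
  "turn": [
    [0,0,-0.15],
    [0,0,-0.15],
    [0,0,-0.15],
    [0,0,-0.15],
    [0,0,-0.04],
    [0,0,0],
    [0,0,0]
  ]
}}

```text
clock: 16.08
position: [0.5862, -0.264, 0.2228]
ee_rot: [0.99, 0.142, -0.001, -0.0]
ft_force: [-0.0, 0.3, -2.8]
grip_width: 0.277
```

```bash
python3 -c "
from h import *
go(.5063,.2306,.22)"
```

```text
t 16.08 p [ 0.5862 -0.264   0.2228] yaw 16.33 tilt [-0.0012  0.0003] F [-0.   0.3 -2.8] T [-0.02  0.02  0.06] g 0.277 q [ 0.8703  0.4698 -0.7204  1.3896  0.308   1.3972  0.436 ]
units [ 0.312  -2.4858  0.0153]
```

Call:
{"fn": "move_arm", "kwargs": {
  "claw": [0,0,0,0,0,0,0,0],
  "dp": [
    [0.01,-0.08,0],
    [0.02,-0.16,0],
    [0.02,-0.16,0],
    [0.02,-0.16,0],
    [0.02,-0.16,0],
    [0.02,-0.16,0],
    [0.02,-0.16,0],
    [0.02,-0.16,0]
  ],
  "turn": [
    [0,0,0],
    [0,0,0],
    [0,0,0],
    [0,0,0],
    [0,0,0],
    [0,0,0],
    [0,0,0],
    [0,0,0]
  ]
}}

```text
clock: 16.75
position: [0.5468, -0.0239, 0.2235]
ee_rot: [0.99, 0.142, -0.0, 0.0]
ft_force: [0.1, 0.5, -2.9]
grip_width: 0.271
```

Call:
{"fn": "move_arm", "kwargs": {
  "claw": [0,0,0,0,0,0,0,0],
  "dp": [
    [0.02,-0.16,0],
    [0.02,-0.16,0],
    [0.02,-0.16,0],
    [0.02,-0.16,0],
    [0.02,-0.16,0],
    [0.02,-0.16,0],
    [0.02,-0.16,0],
    [0.02,-0.12,0]
  ],
  "turn": [
    [0,0,0],
    [0,0,0],
    [0,0,0],
    [0,0,0],
    [0,0,0],
    [0,0,0],
    [0,0,0],
    [0,0,0]
  ]
}}

```text
clock: 17.42
position: [0.5067, 0.2244, 0.2237]
ee_rot: [0.99, 0.143, 0.0, -0.0]
ft_force: [0.3, 0.4, -1.7]
grip_width: 0.269
```

Call:
{"fn": "move_arm", "kwargs": {
  "claw": [0,0],
  "dp": [
    [0,0,0],
    [0,0,0]
  ],
  "turn": [
    [0,0,0],
    [0,0,0]
  ]
}}

```text
clock: 17.58
position: [0.5072, 0.2232, 0.2235]
ee_rot: [0.99, 0.144, -0.0, -0.0]
ft_force: [-0.1, -0.4, -2.8]
grip_width: 0.272
```

```bash
python3 -c "
from h import *
go(.5063,.2306,.08)"
```

```text
t 17.58 p [0.5072 0.2232 0.2235] yaw 16.55 tilt [-0.0004  0.0001] F [-0.1 -0.4 -2.8] T [-0.05  0.01  0.04] g 0.272 q [ 0.3121  0.3194 -0.9694  1.6235  0.2688  1.3416 -0.4066]
units [ 0.0063 -0.0365  0.7173]
```

Call:
{"fn": "move_arm", "kwargs": {
  "claw": [0,0,0,0,0,0,0,0],
  "dp": [
    [0.006,-0.036,0],
    [0,0,0.1],
    [0,0,0.15],
    [0,0,0.15],
    [0,0,0.15],
    [0,0,0.1],
    [0,0,0.07],
    [0,0,0]
  ],
  "turn": [
    [0,0,0],
    [0,0,0],
    [0,0,0],
    [0,0,0],
    [0,0,0],
    [0,0,0],
    [0,0,0],
    [0,0,0]
  ]
}}

```text
clock: 18.25
position: [0.5061, 0.2273, 0.077]
ee_rot: [0.99, 0.142, -0.002, 0.001]
ft_force: [-0.3, -0.9, -3.2]
grip_width: 0.271
```

```bash
python3 -c "
from h import *
import cv2
go(.5063,.2306,.0525)
for n,(x,y,w,h) in (('top',(120,220,160,130)),('scene',(370,170,150,150))):
    im=cams.camera(n)[y:y+h,x:x+w,::-1].astype(float); im=np.clip(255*(im/255*1.5)**.6,0,255).astype('uint8'); cv2.imwrite('pics/k_%s.png'%n,cv2.resize(im,None,fx=4,fy=4,interpolation=2))
"
```

```text
t 18.25 p [0.5061 0.2273 0.077 ] yaw 16.34 tilt [-0.0039 -0.0018] F [-0.3 -0.9 -3.2] T [-0.04  0.04 -0.  ] g 0.271 q [ 0.2286  0.477  -0.8938  1.7799  0.4146  1.0902 -0.524 ]
units [ 0.0062 -0.0158  0.1222]
```

View pics/k_scene.png

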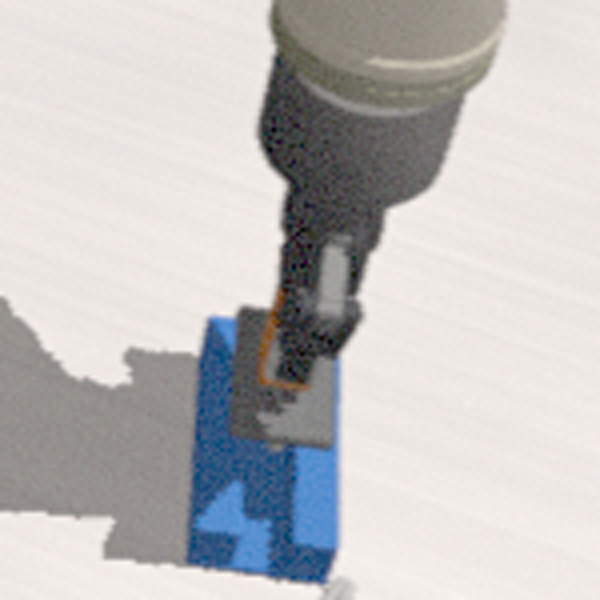

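View pics/k_top.png

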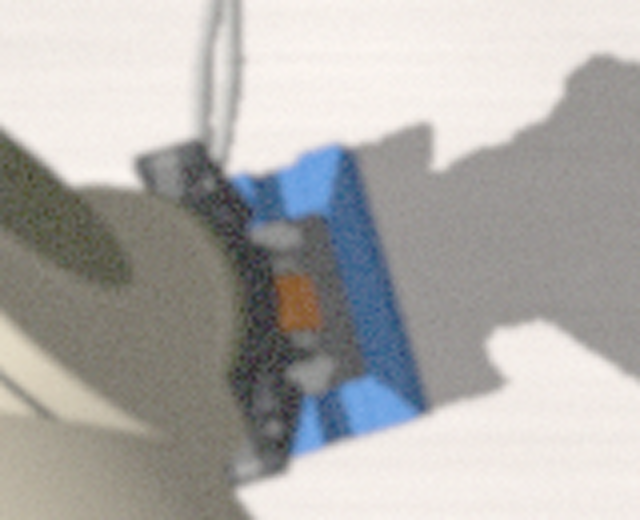

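The plate is over the rest and in line with the slot, but 3 mm short in y. I'll correct that and lower.

Call:
{"fn": "move_arm", "kwargs": {
  "claw": [0,0,0,0,0,0,0,0],
  "dp": [
    [0.004,-0.016,0],
    [0,0,0],
    [0,0,0.03],
    [0,0,0.03],
    [0,0,0.03],
    [0,0,0.02],
    [0,0,0],
    [0,0,0]
  ],
  "turn": [
    [0,0,0],
    [0,0,0],
    [0,0,0],
    [0,0,0],
    [0,0,0],
    [0,0,0],
    [0,0,0],
    [0,0,0]
  ]
}}

```text
clock: 19.02
position: [0.5068, 0.2321, 0.0573]
ee_rot: [0.99, 0.143, -0.0, 0.0]
ft_force: [-0.5, 0.2, -2.6]
grip_width: 0.273
```

```bash
python3 -c "
from h import *
go(.5063,.2306,.0497)"
```

```text
t 19.02 p [0.5068 0.2321 0.0573] yaw 16.45 tilt [-0.0007 -0.0002] F [-0.5  0.2 -2.6] T [ 0.01  0.01 -0.03] g 0.273 q [ 0.206   0.5057 -0.8781  1.7907  0.4423  1.0561 -0.548 ]
units [-0.0044  0.0067  0.038 ]
```

Call:
{"fn": "move_arm", "kwargs": {
  "claw": [0,0,0,0,0,0,0],
  "dp": [
    [-0.003,0.005,0],
    [0,0,0.01],
    [0,0,0.01],
    [0,0,0.008],
    [0,0,0.006],
    [0,0,0],
    [0,0,0]
  ],
  "turn": [
    [0,0,0],
    [0,0,0],
    [0,0,0],
    [0,0,0],
    [0,0,0],
    [0,0,0],
    [0,0,0]
  ]
}}

```text
clock: 19.6
position: [0.5067, 0.2311, 0.0508]
ee_rot: [0.99, 0.143, -0.0, 0.0]
ft_force: [0.1, -0.1, -2.2]
grip_width: 0.272
```

```bash
python3 -c "
from h import *
go(.5063,.2306,.0497)"
```

```text
t 19.6 p [0.5067 0.2311 0.0508] yaw 16.45 tilt [-0.0001 -0.    ] F [ 0.1 -0.1 -2.2] T [ 0.04  0.03 -0.02] g 0.272 q [ 0.2036  0.5128 -0.873   1.7971  0.4498  1.0442 -0.552 ]
units [-0.0025  0.0021  0.0057]
```

Call:
{"fn": "move_arm", "kwargs": {
  "claw": [0,0,0,0],
  "dp": [
    [0,0,0.004],
    [0,0,0.004],
    [0,0,0],
    [0,0,0]
  ],
  "turn": [
    [0,0,0],
    [0,0,0],
    [0,0,0],
    [0,0,0]
  ]
}}

```text
clock: 19.93
position: [0.5068, 0.2312, 0.0497]
ee_rot: [0.99, 0.143, 0.0, 0.0]
ft_force: [-1.6, -1.6, 5.2]
grip_width: 0.266
```

```bash
python3 -c "
from h import *
st()"
```

```text
t 19.93 p [0.5068 0.2312 0.0497] yaw 16.45 tilt [ 0.0004 -0.0002] F [-1.6 -1.6  5.2] T [-0.37  0.57 -0.  ] g 0.266 q [ 0.2025  0.5143 -0.872   1.7977  0.4517  1.0422 -0.5535]
```

The spanner is seated: the force reversed to +5 N at the same height it was picked up from. Releasing now.

Call:
{"fn": "move_arm", "kwargs": {
  "claw": [0.4,0.6,0.8,1,1,1,1,1],
  "dp": [
    [0,0,0],
    [0,0,0],
    [0,0,0],
    [0,0,0],
    [0,0,0],
    [0,0,0],
    [0,0,0],
    [0,0,0]
  ],
  "turn": [
    [0,0,0],
    [0,0,0],
    [0,0,0],
    [0,0,0],
    [0,0,0],
    [0,0,0],
    [0,0,0],
    [0,0,0]
  ]
}}

```text
clock: 20.6
position: [0.5067, 0.2311, 0.0493]
ee_rot: [0.99, 0.143, 0.0, 0.0]
ft_force: [0.1, 1.1, -0.2]
grip_width: 0.997
```

```bash
python3 -c "
from h import *
go(.5063,.2306,.2)"
```

```text
t 20.6 p [0.5067 0.2311 0.0493] yaw 16.45 tilt [ 0.0001 -0.    ] F [ 0.1  1.1 -0.2] T [-0.02  0.02  0.04] g 0.997 q [ 0.2025  0.5148 -0.8717  1.7981  0.4519  1.0415 -0.5534]
units [-0.0027  0.002  -0.7535]
```

Call:
{"fn": "move_arm", "kwargs": {
  "claw": [1,1,1,1,1,1,1,1],
  "dp": [
    [0,0,-0.04],
    [0,0,-0.1],
    [0,0,-0.15],
    [0,0,-0.15],
    [0,0,-0.15],
    [0,0,-0.15],
    [0,0,-0.15],
    [0,0,-0.1]
  ],
  "turn": [
    [0,0,0],
    [0,0,0],
    [0,0,0],
    [0,0,0],
    [0,0,0],
    [0,0,0],
    [0,0,0],
    [0,0,0]
  ]
}}

```text
clock: 21.27
position: [0.5069, 0.2318, 0.251]
ee_rot: [0.99, 0.143, 0.002, -0.0]
ft_force: [0.7, 0.1, 0.2]
grip_width: 1.001
```

Call:
{"fn": "move_arm", "kwargs": {
  "claw": [1,1,1,1,1,1,1,1],
  "dp": [
    [-0.05,0.1,0],
    [-0.05,0.15,0],
    [-0.05,0.15,0],
    [-0.05,0.15,0],
    [-0.05,0.15,0],
    [-0.05,0.1,0],
    [0,0,0],
    [0,0,0]
  ],
  "turn": [
    [0,0,0],
    [0,0,0],
    [0,0,0],
    [0,0,0],
    [0,0,0],
    [0,0,0],
    [0,0,0],
    [0,0,0]
  ]
}}

```text
clock: 21.93
position: [0.4944, 0.0595, 0.2478]
ee_rot: [0.99, 0.142, 0.0, 0.0]
ft_force: [0.7, -0.1, 0.7]
grip_width: 1.002
```

```bash
python3 -c "
from h import *
import cv2
st()
for n,cs in (('top',((150,200,100,140,4,'rest'),(455,205,75,75,8,'ring'),(0,0,640,480,1,'all'))),('scene',((390,225,100,150,4,'rest'),(150,150,70,55,10,'ring'),(0,0,640,480,1,'all')))):
    I0=cams.camera(n)[:,:,::-1]
    for x,y,w,h,k,t in cs:
        im=I0[y:y+h,x:x+w].astype(float); im=np.clip(255*(im/255*1.5)**.6,0,255).astype('uint8'); cv2.imwrite('pics/m_%s_%s.png'%(n,t),cv2.resize(im,None,fx=k,fy=k,interpolation=2))
a=cv2.imread('pics/m_top_rest.png');b=cv2.imread('pics/m_scene_rest.png');cv2.imwrite('pics/m_rest.png',np.hstack([a,b[:560]]))
"
```

```text
t 21.93 p [0.4944 0.0595 0.2478] yaw 16.3 tilt [ 0.0006 -0.0008] F [ 0.7 -0.1  0.7] T [ 0.05 -0.02  0.05] g 1.002 q [ 0.6593  0.1214 -0.9232  1.7254  0.1003  1.3435  0.0014]
```

View pics/m_rest.png

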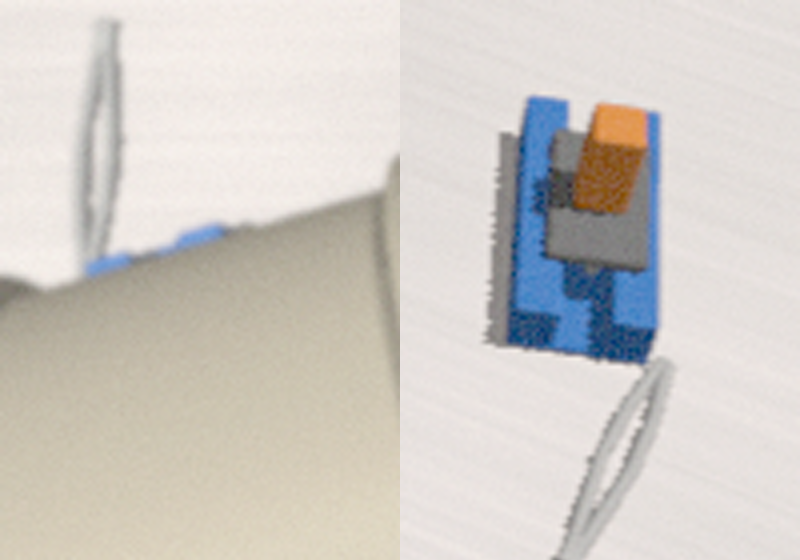

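View pics/m_top_ring.png

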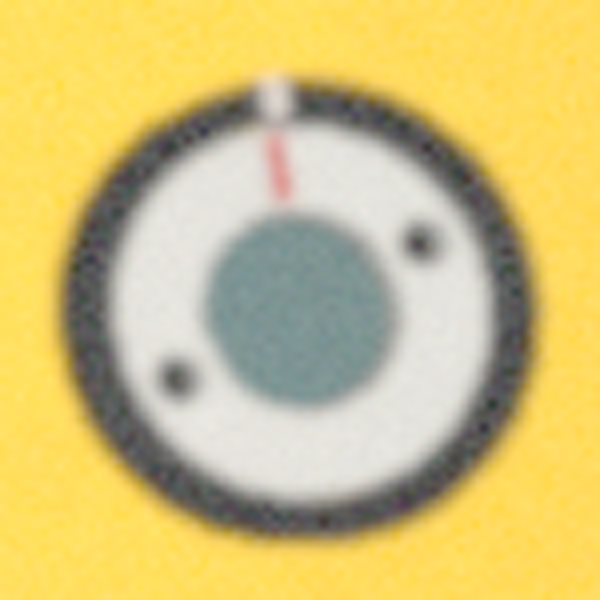

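View pics/m_top_all.png

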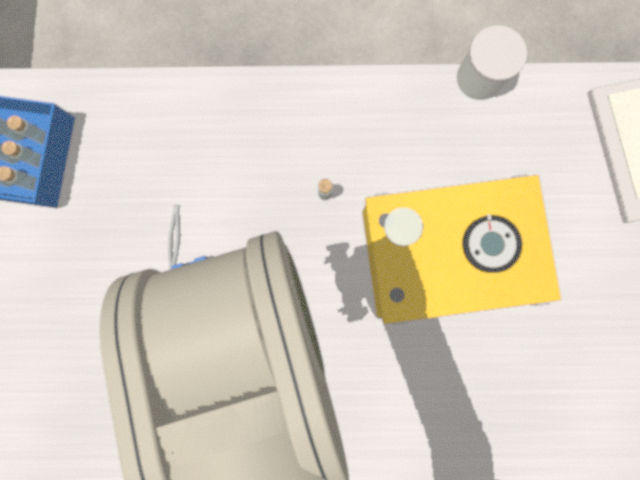

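The rest crop shows the spanner upright with the plate on both rails and its pins in the slot. The forceps, vial and petri dish are where they were. I'll put numbers on the mark alignment and the spanner pose.

```bash
python3 - <<'E'
from h import *
rt=lambda p:uc(p,455,205,8)
H=[ray("top",u,.129) for u in rt([(420,243),(178,378)])];c=(H[0]+H[1])/2
a=lambda v:np.degrees(np.arctan2(v[1],v[0]))
W=ray("top",rt([(275,98)])[0],.134);Rr=[ray("top",u,.130) for u in rt([(277,135),(286,198)])]
print(c,"hole",a(H[0]-H[1]),"white",a(W-c),"red",a(Rr[0]-c),a(Rr[1]-c))
def box(a,b,z): return np.array([[a,b,z],[a,-b,z],[-a,-b,z],[-a,b,z]])/1000
S=lambda p:uc(np.array(p)-[400,0],390,225,4)
for nm,m,px in(("plate",box(38,23,38)[[2,1,0]],[(554,133),(548,258),(645,268)]),("handle",box(12,12,88)[[2,1,0,3]],[(597,104),(590,138),(642,148),(647,108)])):
    p,e=fit([("scene",m,S(px))],[.5,.23,.28]);print(nm,p,np.degrees(p[2]),e.ravel().round(1))
E
```

```text
[ 0.5881 -0.2634  0.129 ] hole -61.5585945584093 white 6.5804171095094555 red 5.388507842357585 5.207148451270535
plate [0.5099 0.232  0.2916] 16.709303568573514 [-0.3 -0.7 -0.6 -0.3  1.2  1.1]
handle [0.5078 0.2307 0.2299] 13.173699846396236 [-0.7 -1.2 -0.2  0.2  0.6  0.3  0.4  0.3]
```

View pics/m_scene_ring.png

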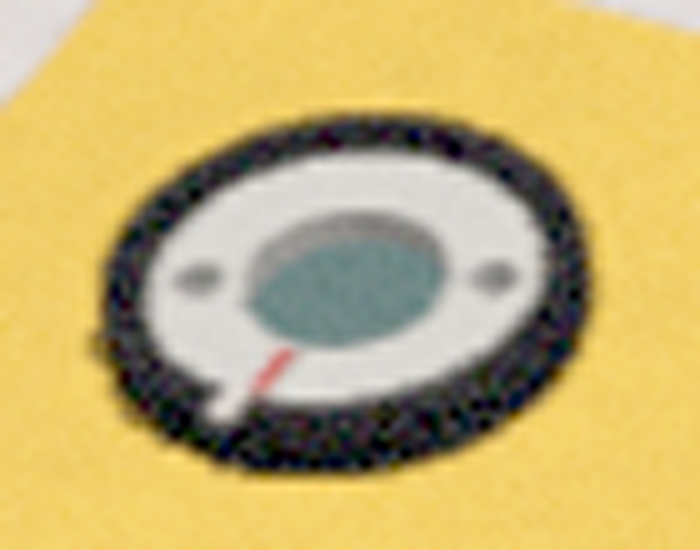

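The marks line up to about 1° in the top view, with the red a hair past the white rather than short of it. The hard stop was also felt at 1.4 N m. Nothing is touching the robot, so I'm handing in.

```bash
python3 -c "
from workcell import manip
print(manip.hand_in())"
```

```text
the job is handed in; nothing more can be done
None
```

The ring is turned fully home and the spanner is back upright on its blue rest. I handed the job in at about 22 s of the 61 s allowed.

**What I did:** I gripped the spanner by its handle and set both pins about 7.9 mm into the 8 mm holes. I turned the ring clockwise about 66° until it met the stop. Torque rose from about 0.15 to 1.4 N m there. I eased back within the hole slack, lifted straight out, and lowered the spanner onto the rest. It took the load (about +5 N) at the same height it was picked up from, and I let go.

**Last checks:**
- **Ring:** the red and white marks line up in both views. The top view measures red 5.3° against white 6.6°, with red slightly past white rather than short. I put that down to reading error.
- **Spanner:** it stands with its plate on both rails and its pins in the slot. Only the scene camera could confirm this, because the arm blocked the top view.
- **Spanner angle:** the plate fit gives a yaw of 16.7°, close to the 16.5° before. The handle-top fit gives 13.2°. I trust the plate reading, since the gripper released at 16.45° and the handle top is only a few pixels wide.
- **Bystanders:** by eye, the petri dish, vial and forceps are where they stood at the start.
- **Forces:** every wrist-force reading I took was only a few newtons, and the gripper stayed clear of the ring and cage.

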